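Hang a spice caddy level

ROBOT

A 7-joint arm with a two-finger parallel gripper is mounted at the origin on a cart in front of the work surface, level with it; the furniture and walls round the work are solid. World frame = base frame: x ahead of the robot, y to its left, z up, the work surface at z = 0. Lengths are in m, angles in rad, forces in N, time in s.
With the tool pointing down it reaches from about 0.4 to 0.85 m from the base axis. Payload 4.5 kg.
Tool frame: the origin (TCP) lies midway between the tips of the shut fingers; the grasp point (between the pads) lies 19 mm behind it; z points along the fingers, x is the direction in which the jaws open and shut, and the axes are right-handed (so a half turn about z gives the same grasp; the last joint's range is limited). The gripper opens to 88 mm and grips with 3 to 60 N. Pads are 18 mm wide; open, the fingers measure 123 mm over their backs; the gripper's body (75 mm by 187 mm) begins 45 mm behind the grasp point.
Start: joints at [-1.223, 0.689, -0.195, 1.565, 0.157, 0.902, -0.215], TCP at [0.193, 0.595, 0.239] pointing down, gripper open.
Joint ranges: [-3.01, 3.01], [-0.46, 2.08], [-1.47, 1.51], [0.13, 2.56], [-1, 4.14], [0.04, 2.09], [-2.66, 2.66]. Speed limits (rad/s): [2.57, 2.57, 3.14, 3.14, 3.14, 3.14, 3.14].

INTERFACE

Orientations are given as a unit quaternion [x, y, z, w].
In Python, from plant import r gives the robot as it stands. The module is installed in compiled form; this text tells all that it offers.
- The arm moves only by the tool play_rows, never from a script. Its argument "increments" is a list of rows, each a list of 7 numbers: the opening, from 0 (shut) to 1 (fully open), then the shift along the tool's x, y, z in mm, then the turn, a rotation vector about the tool's x, y, z in rad. In form: [[hand, dx, dy, dz, wx, wy, wz], ...]. A call has exactly 8 rows; each row shifts and turns the pose as measured when the row begins, along the tool's axes as they then stand; what a row does not reach is not made up. A row lasts 1/8 s, in which the tool goes at most 62.5 mm and 10.7 degrees, less where a joint would pass 70% of its speed; a pose out of reach is approached as far as the arm can. A call is refused whole if a number of a shift passes 62.5 or a number of a turn 0.188, either way. A call with a gripper value outside its range is refused whole. The fingers move at their own pace and stop on an object; "grip_force" is the grip in N (left out, the last holds). Time passes only in rows, so rows that do not move let the fingers close, or fill a call up. It gives the time, the measured TCP pose, the force and the opening at its end, in the units of the state.
- r.get_state(): the state, without advancing time (a new reading comes with each control period).
- r.snapshot(name): name is "scene" or "top"; returns the picture (384x512x3 uint8, red, green, blue); there is no depth.
- r.get_calibration(name): a dict with "fx", "fy", "cx", "cy" (pixels), "R" (3x3) and "t" (3): a world point X has camera coordinates R X + t. Camera axes: x right, y down, z forward; pixel columns grow to the right and rows downward; lengths in m; the calibration is good to about 2 mm. A picture is of the moment at which its call begins. get_calibration takes no time and is no camera call.
- r.finish_job(): hands the job in, once; it reports no verdict.
The state is a dict: "clock": time; "q": joint angles; "qd": joint speeds; "joint_torque": joint torques, N m; "tool_pos": TCP position; "eef_rot": TCP orientation; "contact_force": force on the tool from outside, world axes, zero at the start; "moment": the same for the moment, N m; "opening": opening from 0.0 (shut) to 1.0 (fully open).
Only numpy, scipy, OpenCV 4.12 (cv2) and the standard library are available. Lean on these libraries where they do the work, as an engineer would, in place of code of your own. Each camera call takes 0.05 s, during which the arm holds its last target.

TASK

One of the three identical jars in the wooden spice caddy is full and the other two are nearly empty; you cannot see which. Hang the caddy on the stand's peg, the peg through whichever of its five holes makes it hang level. Leave it hanging at rest with the three jars still in their places, and do not disturb the things standing around.

Things in the scene. Friction and masses are not known exactly. Their poses are not given: they have to be found in the camera images.
- caddy: Loose light-wood caddy, 58 (x) x 172 (y) x 200 mm high, 0.2 kg (give or take 10 percent), standing upright. Origin: centre of its underside; z up, y along the jars. Its tray (floor 6 mm thick) has 3 pockets in a row, centres at y = -53, 0, +53 mm, walls up to 39 mm high (46 at the ends), each holding a jar. Two end cheeks, 30 mm wide, carry the hanger board above the jars.
- caddy_grip (a point): Where to grip the caddy: middle of the hanger board's upper edge, at (0, 0, 188) mm of the caddy, 12 mm below the top. The board is upright in the plane x = 0, 9 mm thick (along x), 160 mm long (along y), from z = 134 to 200 mm. Five round holes of 17 mm go through it along x. The 22 mm gap between board and jar lids is not one of the holes.
- hole_1 (a point): Centre of the 17 mm hole at y = -56 mm, z = 152 mm of the caddy, in mid-thickness of the board; axes as the caddy's.
- hole_2 (a point): Centre of the 17 mm hole at y = -28 mm, z = 152 mm of the caddy.
- hole_3 (a point): Centre of the 17 mm hole at y = 0 mm, z = 152 mm of the caddy.
- hole_4 (a point): Centre of the 17 mm hole at y = +28 mm, z = 152 mm of the caddy.
- hole_5 (a point): Centre of the 17 mm hole at y = +56 mm, z = 152 mm of the caddy.
- jar_a_mid (a point): Centre of a spice jar with a green lid, 46 mm diameter, 106 mm high, loose in a pocket of the caddy (which one varies). One of the three look-alike jars is full (0.36 kg, give or take 10 percent), the other two are nearly empty (0.03 kg each).
- jar_b_mid (a point): Centre of another such jar, in another pocket.
- jar_c_mid (a point): Centre of another such jar, in another pocket.
- stand: Wooden stand, fixed. Origin: centre of the underside of its 170 (x) x 120 (y) x 14 mm base; z up. A post 24 x 30 mm (its front face at x = +48 mm) rises to 213 mm. From it a level steel peg of 10 mm diameter points along the stand's -x, 98 mm long.
- peg_tip (a point): Free round end of the peg, on its axis, in the stand's frame at (-50, 0, 205) mm.
- peg_mid (a point): Middle of the peg, on its axis, in the stand's frame at (0, 0, 205) mm; a good place for the hanger board to hang.
- peg_root (a point): Where the peg's axis leaves the post's front face, in the stand's frame at (48, 0, 205) mm.
- recipe_tin: Dark green lidded tin box, 116 x 142 x 99 mm, bystander; origin at the centre of its underside.
- twist_timer: Orange and white kitchen timer, 68 x 67 x 57 mm, bystander; origin at the centre of its underside.
- jar_1: Jar with a white lid, 64 mm diameter, 97 mm high, bystander; origin at the centre of its underside.
There are look-alikes about, which are no part of the job. What is shaped like the part that bears jar_b_mid but pink or purple is not meant.

How it is judged:
By the outcome, as a careful person would: the job done as asked, in the order asked, and still so for the second after the job is handed in, with the robot touching nothing.
It also fails if it takes over 72 s, if anything falls off the work surface, if the arm or the gripper's body presses on something with over 40 N, if the wrist force passes 120 N, or if a joint passes its speed limit or range.

## Working session

There is one attempt and no reset: what is moved stays moved. The work goes in short steps, Python scripts to look and compute and a tool call to move; the robot and the scene stay as the last step left them, time stands still between calls to the robot, and variables do not carry over. Pictures are saved under pics/ and viewed, and the job is handed in when it is done.

Besides the shell and the picture viewer there is one more tool, called after "Request:" as name(argument=value, ...), one argument or row to a line, values as JSON. play_rows: Moves the arm, as the interface text tells. Its arguments: {"type":"object","properties":{"increments":{"type":"array"},"grip_force":{"type":"number"}},"required":["increments"]}

```bash
mkdir -p pics; ls
python3 - <<'E'
from plant import r
import cv2,numpy as np
np.set_printoptions(precision=4,suppress=True)
for n in ("scene","top"):
    im=r.snapshot(n); cv2.imwrite(f"pics/{n}0.png",im[:,:,::-1])
    c=r.get_calibration(n); print(n,c)
print(r.get_state())
E
```

```text
pics
scene {'fx': 494.6147693935027, 'fy': 494.6147693935027, 'cx': 262.4299733021069, 'cy': 194.87145969527006, 'R': array([[ 0.4689, -0.8833,  0.0029],
       [-0.7887, -0.4202, -0.4487],
       [ 0.3976,  0.2081, -0.8937]]), 't': array([-0.1727,  0.5288,  1.3997])}
top {'fx': 358.55413599974224, 'fy': 358.55413599974224, 'cx': 253.23610614141919, 'cy': 195.70259232206604, 'R': array([[ 0.0305, -0.9995,  0.0043],
       [-0.9721, -0.0306, -0.2326],
       [ 0.2326,  0.0029, -0.9726]]), 't': array([0.0436, 0.5987, 1.2019])}
{'clock': 0.1, 'q': array([-1.2232,  0.6899, -0.1946,  1.5662,  0.1573,  0.9025, -0.2151]), 'qd': array([ 0.0001, -0.002 ,  0.0007, -0.0006, -0.0006,  0.0005,  0.0012]), 'joint_torque': array([ -0.0035, -52.849 ,  -1.2716, -15.3834,  -0.0526,   0.002 ,
         0.0001]), 'tool_pos': array([0.1928, 0.5939, 0.238 ]), 'eef_rot': array([ 0.8089,  0.588 , -0.0006,  0.0005]), 'contact_force': array([0.1815, 0.706 , 0.2026]), 'moment': array([ 0.0002, -0.0213, -0.04  ]), 'opening': 1.0026145505856758}
```

View pics/scene0.png

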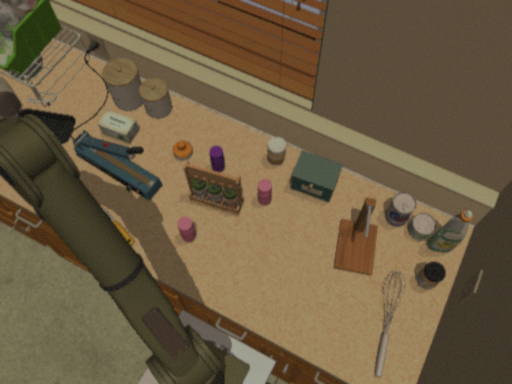

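View pics/top0.png

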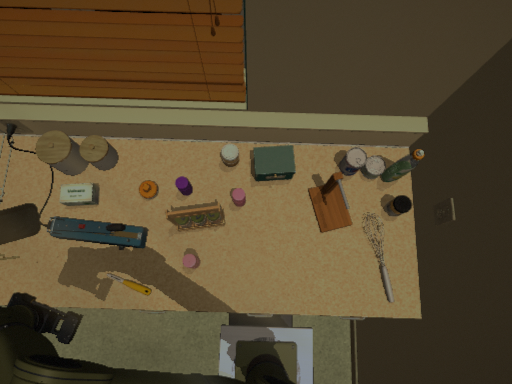

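Run:
```python
import cv2
t=cv2.imread("pics/top0.png"); s=cv2.imread("pics/scene0.png")
def crop(im,x0,y0,w,h,k,n):
    cv2.imwrite(n,cv2.resize(im[y0:y0+h,x0:x0+w],None,fx=k,fy=k,interpolation=cv2.INTER_CUBIC))
crop(t,150,170,100,75,8,"pics/t_caddy.png")
crop(t,295,160,70,80,7,"pics/t_stand.png")
crop(s,170,145,100,75,8,"pics/s_caddy.png")
crop(s,320,185,75,90,6,"pics/s_stand.png")
```

```text
(no output)
```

View pics/t_caddy.png

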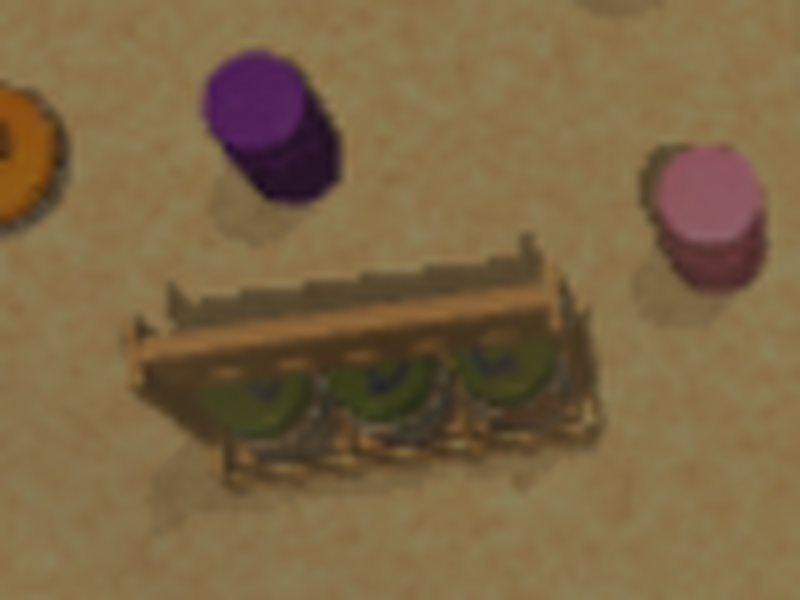

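View pics/s_caddy.png

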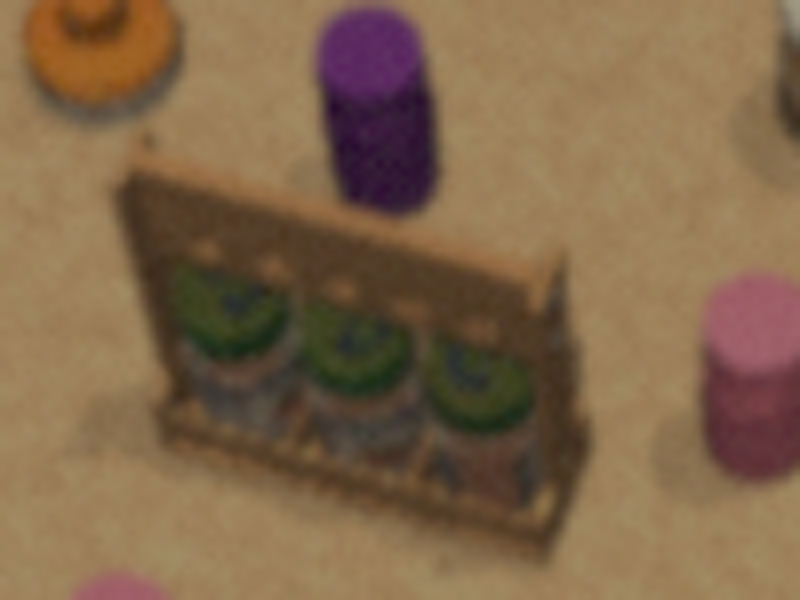

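View pics/t_stand.png

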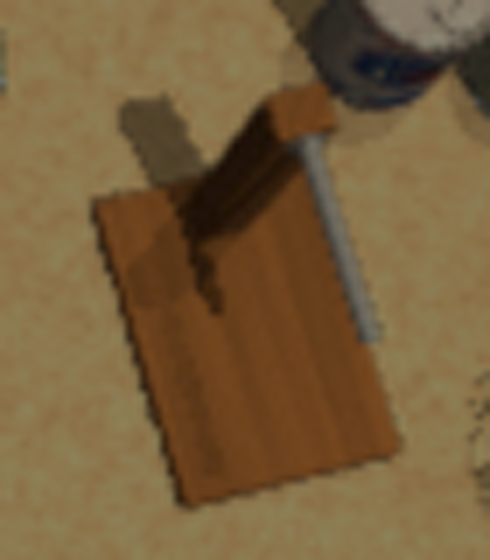

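View pics/s_stand.png

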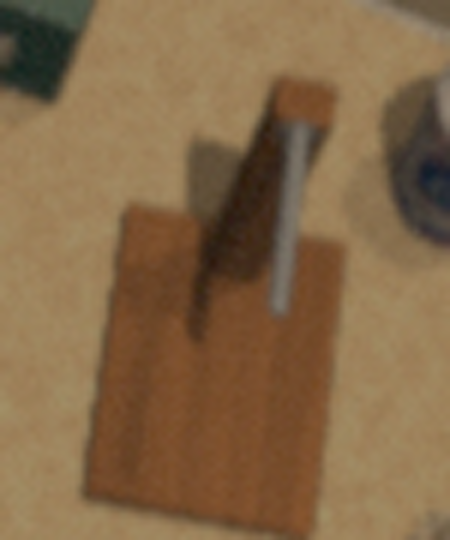

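```bash
cat > h.py <<'E'
import numpy as np,cv2
from plant import r
np.set_printoptions(precision=4,suppress=True)
C={n:r.get_calibration(n) for n in("scene","top")}
def ray(n,u,v):
    c=C[n];R=np.array(c["R"]);t=np.array(c["t"])
    return -R.T@t, R.T@np.array([(u-c["cx"])/c["fx"],(v-c["cy"])/c["fy"],1.])
def onz(n,u,v,z):
    o,d=ray(n,u,v);return o+d*(z-o[2])/d[2]
def tri(p,q):
    o1,d1=ray("scene",*p);o2,d2=ray("top",*q)
    s=np.linalg.lstsq(np.c_[d1,-d2],o2-o1,rcond=None)[0]
    a,b=o1+s[0]*d1,o2+s[1]*d2
    return (a+b)/2,np.linalg.norm(a-b)*1000
def proj(n,X):
    c=C[n];x=np.array(c["R"])@X+np.array(c["t"])
    return c["fx"]*x[0]/x[2]+c["cx"],c["fy"]*x[1]/x[2]+c["cy"]
E
python3 - <<'E'
from h import *
t=cv2.imread("pics/top0.png"); s=cv2.imread("pics/scene0.png")
# crop px (cubic resize): u = x0+(X+.5)/k-.5
f=lambda x0,y0,k,X,Y:(x0+(X+.5)/k-.5,y0+(Y+.5)/k-.5)
T=lambda X,Y:f(150,170,8,X,Y); S=lambda X,Y:f(170,145,8,X,Y)
Ts=lambda X,Y:f(295,160,7,X,Y); Ss=lambda X,Y:f(320,185,6,X,Y)
for nm,p,q,z in (("boardL",S(138,160),T(140,352),.2),("boardR",S(548,275),T(552,296),.2),
  ("tip",Ss(279,314),Ts(368,337),.205),("root",Ss(297,125),Ts(311,138),.205)):
    print(nm,onz("scene",*p,z),onz("top",*q,z),*tri(p,q))
# stand base corners z=.014
for q in((97,202),(187,503),(402,452)): print("base top",onz("top",*Ts(*q),.014))
for q in((128,207),(343,242),(85,497),(308,535)): print("base scn",onz("scene",*Ss(*q),.014))
# jar lids z=.112+... tops at .112
for q in((255,395),(382,378),(507,365)): print("lid",onz("top",*T(*q),.112))
# peg pixels
h=cv2.cvtColor(t,cv2.COLOR_BGR2HSV); 
print("other top objs z=.1", [onz("top",u,v,.1)[:2] for u,v in((356,158),(374,166),(402,203),(274,160),(230,152),(238,196),(184,184),(190,260),(148,188))])
E
```

```text
boardL [0.498  0.3269 0.2   ] [0.5    0.3301 0.2   ] [0.5024 0.3322 0.1889] 1.500434169609922
boardR [0.5276 0.1669 0.2   ] [0.5274 0.1699 0.2   ] [0.5294 0.1696 0.1942] 2.4301068431587862
tip [ 0.5326 -0.2392  0.205 ] [ 0.5354 -0.2343  0.205 ] [ 0.5392 -0.2389  0.1895] 1.3672685755225429
root [ 0.6268 -0.2093  0.205 ] [ 0.6275 -0.2111  0.205 ] [ 0.6261 -0.2098  0.2076] 1.6074761590799356
base top [ 0.6449 -0.1427  0.014 ]
base top [ 0.4852 -0.1885  0.014 ]
base top [ 0.5153 -0.3009  0.014 ]
base scn [ 0.6399 -0.1453  0.014 ]
base scn [ 0.6755 -0.2562  0.014 ]
base scn [ 0.4789 -0.1923  0.014 ]
base scn [ 0.5143 -0.3021  0.014 ]
lid [0.4989 0.3017 0.112 ]
lid [0.5078 0.2487 0.112 ]
lid [0.5151 0.1962 0.112 ]
other top objs z=.1 [array([ 0.7394, -0.2992]), array([ 0.7115, -0.3619]), array([ 0.5803, -0.4523]), array([ 0.7226, -0.0077]), array([0.7476, 0.1498]), array([0.5873, 0.1147]), array([0.6243, 0.3047]), array([0.3641, 0.2651]), array([0.606 , 0.4286])]
```

```bash
cat >> h.py <<'E'
from scipy.spatial.transform import Rotation as Ro
def tgt(yaw): # tool x at world yaw deg, z down
    a=np.radians(yaw);return Ro.from_matrix(np.array([[np.cos(a),np.sin(a),0],[np.sin(a),-np.cos(a),0],[0,0,-1]]).T.T)
def plan(pos,yaw,n,hand):
    s=r.get_state();p=np.array(s["tool_pos"]);R=Ro.from_quat(s["eef_rot"])
    w=(R.inv()*tgt(yaw)).as_rotvec()/n; d=(np.array(pos)-p)/n*1000
    out=[]
    for i in range(n):
        l=R.inv().apply(d); out.append([hand]+[round(float(x),1) for x in l]+[round(float(x),3) for x in w]); R=R*Ro.from_rotvec(w)
    while len(out)%8: out.append([hand,0,0,0,0,0,0])
    for i in range(0,len(out),8): print(out[i:i+8])
def st():
    s=r.get_state();M=Ro.from_quat(s["eef_rot"]).as_matrix()
    print("t",round(s["clock"],2),"pos",s["tool_pos"],"yaw",np.degrees(np.arctan2(M[1,0],M[0,0])).round(2),"z",M[:,2],"F",s["contact_force"],"M",s["moment"],"op",round(s["opening"],3),"q",s["q"])
E
python3 -c "
from h import *
st();plan((.513,.249,.30),9.7,16,1)"
```

```text
t 0.1 pos [0.1928 0.5939 0.238 ] yaw 72.03 z [-0.0004 -0.0016 -1.    ] F [0.1815 0.706  0.2026] M [ 0.0002 -0.0213 -0.04  ] op 1.003 q [-1.2232  0.6899 -0.1946  1.5662  0.1573  0.9025 -0.2151]
[[1, -14.3, 25.7, -3.8, 0.0, 0.0, 0.068], [1, -12.6, 26.6, -3.9, 0.0, 0.0, 0.068], [1, -10.7, 27.4, -3.9, 0.0, 0.0, 0.068], [1, -8.8, 28.1, -3.9, 0.0, 0.0, 0.068], [1, -6.9, 28.6, -3.9, 0.0, 0.0, 0.068], [1, -4.9, 29.0, -3.9, 0.0, 0.0, 0.068], [1, -3.0, 29.3, -3.9, 0.0, 0.0, 0.068], [1, -1.0, 29.4, -3.9, 0.0, 0.0, 0.068]]
[[1, 1.0, 29.4, -3.9, 0.0, 0.0, 0.068], [1, 3.0, 29.3, -3.9, 0.0, 0.0, 0.068], [1, 5.0, 29.0, -3.9, 0.0, 0.0, 0.068], [1, 7.0, 28.6, -3.9, 0.0, 0.0, 0.068], [1, 8.9, 28.0, -3.9, 0.0, 0.0, 0.068], [1, 10.8, 27.4, -3.9, 0.0, 0.0, 0.068], [1, 12.6, 26.6, -3.9, 0.0, 0.0, 0.068], [1, 14.4, 25.7, -3.9, 0.0, 0.0, 0.068]]
```

Candidates: the caddy with its three green-lidded jars at top (196,216). The look-alike jars are pink at (238,196) and (190,260), and purple at (184,184), all standing alone. The only stand is at (332,205). The close crops above show three green lids under a board with holes, so (196,216) is the caddy.

Request:
play_rows(
  increments=[
    [1,-14,26,-6,0,0,0.068],
    [1,-12.6,26.6,-6,0,0,0.068],
    [1,-10.7,27.4,-4,0,0,0.068],
    [1,-9,28,-4,0,0,0.068],
    [1,-7,28.6,-4,0,0,0.068],
    [1,-5,29,-4,0,0,0.068],
    [1,-3,29,-4,0,0,0.068],
    [1,-1,29.4,-4,0,0,0.068],
  ],
)

```text
clock: 1.1
tool_pos: [0.3636, 0.3997, 0.2779]
eef_rot: [0.945, 0.326, 0.001, 0.004]
contact_force: [-0.7, 0.0, 0.2]
opening: 1.004
```

Request:
play_rows(
  increments=[
    [1,1,29,-4,0,0,0.068],
    [1,3,29,-4,0,0,0.068],
    [1,5,29,-4,0,0,0.068],
    [1,7,28.6,-4,0,0,0.068],
    [1,9,28,-4,0,0,0.068],
    [1,11,27.4,-4,0,0,0.068],
    [1,12.6,26.6,-4,0,0,0.068],
    [1,14,25.7,0,0,0,0.068],
  ],
)

```text
clock: 2.1
tool_pos: [0.5188, 0.189, 0.314]
eef_rot: [1.0, 0.029, 0.004, 0.005]
contact_force: [0.2, 0.2, -0.4]
opening: 1.0
```

```bash
python3 -c "
from h import *
st();plan((.513,.249,.23),9.7,8,1)"
```

```text
t 2.1 pos [0.5188 0.189  0.314 ] yaw 3.37 z [ 0.0078 -0.0091 -0.9999] F [ 0.1779  0.1622 -0.3552] M [-0.0473  0.0424 -0.0035] op 1.0 q [-0.5221  0.5017  0.1327  1.7019 -0.0648  0.939  -0.3087]
[[1, -0.4, -7.6, 10.4, 0.001, -0.001, -0.014], [1, -0.2, -7.6, 10.4, 0.001, -0.001, -0.014], [1, -0.1, -7.6, 10.5, 0.001, -0.001, -0.014], [1, -0.0, -7.6, 10.5, 0.001, -0.001, -0.014], [1, 0.1, -7.6, 10.5, 0.001, -0.001, -0.014], [1, 0.2, -7.6, 10.5, 0.001, -0.001, -0.014], [1, 0.3, -7.6, 10.5, 0.001, -0.001, -0.014], [1, 0.4, -7.5, 10.5, 0.001, -0.001, -0.014]]
```

Request:
play_rows(
  increments=[
    [1,0,-12,14,0,0,-0.02],
    [1,0,-12,14,0,0,-0.02],
    [1,0,-12,14,0,0,-0.02],
    [1,0,-10,12,0,0,-0.02],
    [1,0,-5,10,0,0,-0.01],
    [1,0,0,0,0,0,0],
    [1,0,0,0,0,0,0],
    [1,0,0,0,0,0,0],
  ],
)

```text
clock: 3.1
tool_pos: [0.5145, 0.2368, 0.2464]
eef_rot: [0.997, 0.072, 0.003, 0.006]
contact_force: [0.4, 0.3, 1.2]
opening: 1.001
```

```bash
python3 -c "
from h import *
st()
for n in('scene','top'):
    im=r.snapshot(n)[:,:,::-1]
    cv2.imwrite('pics/%s1.png'%n,cv2.resize(im[140:260,130:290],None,fx=5,fy=5,interpolation=cv2.INTER_CUBIC))
plan((.513,.249,.169),9.7,8,1)"
```

```text
t 3.1 pos [0.5145 0.2368 0.2464] yaw 8.26 z [ 0.0076 -0.0106 -0.9999] F [0.3656 0.337  1.2231] M [-0.0272  0.0341  0.0392] op 1.001 q [-0.5787  0.5996  0.0974  1.7493 -0.0589  0.7941 -0.3129]
[[1, -0.0, -1.7, 9.7, 0.001, -0.001, -0.003], [1, -0.0, -1.6, 9.7, 0.001, -0.001, -0.003], [1, -0.0, -1.6, 9.7, 0.001, -0.001, -0.003], [1, 0.0, -1.6, 9.7, 0.001, -0.001, -0.003], [1, 0.0, -1.6, 9.7, 0.001, -0.001, -0.003], [1, 0.0, -1.6, 9.7, 0.001, -0.001, -0.003], [1, 0.0, -1.6, 9.7, 0.001, -0.001, -0.003], [1, 0.1, -1.6, 9.7, 0.001, -0.001, -0.003]]
```

View pics/scene1.png

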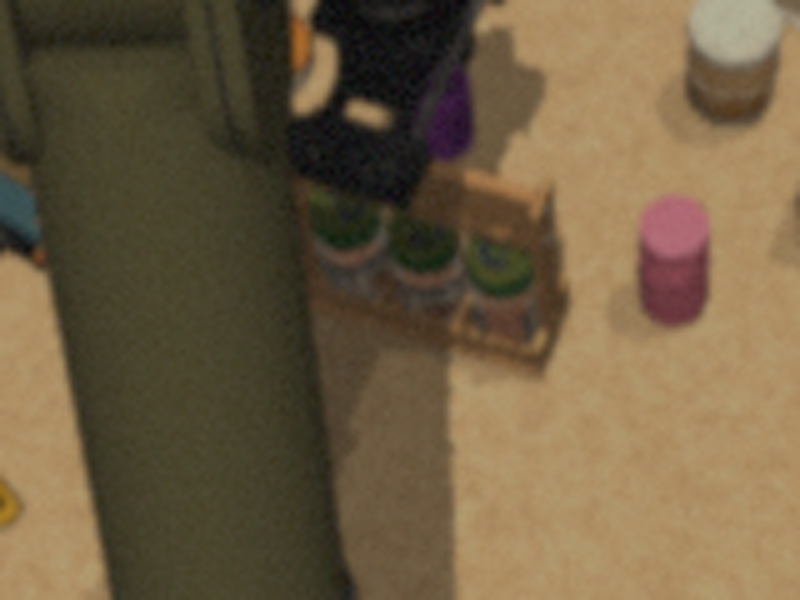

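View pics/top1.png

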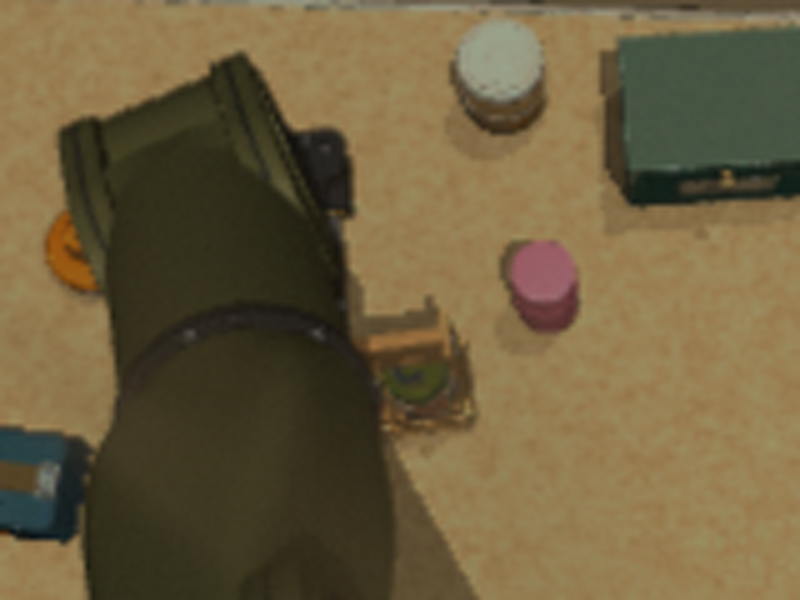

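The caddy is partly hidden by the arm. Its board runs from about (470,185) to (545,205) in the scene crop, and the fingers are above its middle, as planned. Next I lower the tool.

Request:
play_rows(
  increments=[
    [1,-0.5,-4,10,0,-0.003,-0.008],
    [1,-0.5,-3,12,0,-0.003,-0.008],
    [1,0,-2,12,0,0,-0.006],
    [1,0,-1.5,12,0,0,0],
    [1,0,-1.5,10,0,0,0],
    [1,0,-1,8,0,0,0],
    [1,0,0,4,0,0,0],
    [1,0,0,0,0,0,0],
  ],
)

```text
clock: 4.2
tool_pos: [0.5113, 0.2491, 0.1728]
eef_rot: [0.996, 0.083, -0.0, 0.006]
contact_force: [0.3, -0.7, -0.2]
opening: 1.001
```

```bash
python3 -c "
from h import *
st()
plan((.513,.249,.169),9.7,4,1)"
```

```text
t 4.2 pos [0.5113 0.2491 0.1728] yaw 9.57 z [ 0.0005 -0.012  -0.9999] F [ 0.2595 -0.7423 -0.2237] M [-0.0488  0.0498 -0.0036] op 1.001 q [-0.585   0.7057  0.0757  1.8071 -0.0646  0.6369 -0.308 ]
[[1, 0.4, 0.1, 1.0, 0.003, 0.0, -0.001], [1, 0.4, 0.1, 1.0, 0.003, 0.0, -0.001], [1, 0.4, 0.1, 1.0, 0.003, 0.0, -0.001], [1, 0.4, 0.1, 1.0, 0.003, 0.0, -0.001], [1, 0, 0, 0, 0, 0, 0], [1, 0, 0, 0, 0, 0, 0], [1, 0, 0, 0, 0, 0, 0], [1, 0, 0, 0, 0, 0, 0]]
```

Request:
play_rows(
  increments=[
    [1,0.5,0,2,0.006,0,0],
    [1,0.5,0,1,0.006,0,0],
    [0.3,0,0,0,0,0,0],
    [0.3,0,0,0,0,0,0],
    [0.3,0,0,0,0,0,0],
    [0.2,0,0,0,0,0,0],
    [0.0,0,0,0,0,0,0],
    [0.0,0,0,0,0,0,0],
  ],
  grip_force=8,
)

```text
clock: 5.2
tool_pos: [0.5132, 0.2494, 0.1708]
eef_rot: [0.997, 0.083, 0.0, -0.001]
contact_force: [-0.7, -0.4, 0.5]
opening: 0.344
```

```bash
python3 -c "
from h import *
st()"
```

```text
t 5.2 pos [0.5132 0.2494 0.1708] yaw 9.55 z [ 0.0005  0.0018 -1.    ] F [-0.6764 -0.4425  0.5486] M [-0.0868  0.0398 -0.0325] op 0.344 q [-0.5697  0.7078  0.0633  1.8088 -0.0724  0.6258 -0.2963]
```

Request:
play_rows(
  increments=[
    [0,0,0,0,0,0,0],
    [0,0,0,0,0,0,0],
    [0,0,0,0,0,0,0],
    [0,0,0,0,0,0,0],
    [0,0,0,0,0,0,0],
    [0,0,0,0,0,0,0],
    [0,0,0,0,0,0,0],
    [0,0,0,0,0,0,0],
  ],
)

```text
clock: 6.2
tool_pos: [0.5127, 0.2494, 0.1707]
eef_rot: [0.997, 0.084, -0.0, -0.001]
contact_force: [-0.0, -0.4, 0.7]
opening: 0.101
```

```bash
python3 -c "
from h import *
st()"
```

```text
t 6.2 pos [0.5127 0.2494 0.1707] yaw 9.59 z [-0.0003  0.0014 -1.    ] F [-0.0248 -0.439   0.7059] M [-0.0663  0.1535 -0.0147] op 0.101 q [-0.5699  0.7078  0.0631  1.8093 -0.0723  0.6262 -0.2961]
```

Opening 0.101 × 88 mm is 8.9 mm, which matches the 9 mm board. I'll grip firmly, then lift a little to weigh it.

Request:
play_rows(
  increments=[
    [0,0,0,0,0,0,0],
    [0,0,0,0,0,0,0],
    [0,0,0,0,0,0,0],
    [0,0,0,-3,0,0,0],
    [0,0,0,-4,0,0,0],
    [0,0,0,-4,0,0,0],
    [0,0,0,-3,0,0,0],
    [0,0,0,0,0,0,0],
  ],
  grip_force=58,
)

```text
clock: 7.2
tool_pos: [0.5112, 0.2485, 0.1838]
eef_rot: [0.997, 0.083, -0.002, 0.0]
contact_force: [0.2, 0.1, -6.5]
opening: 0.097
```

```bash
python3 -c "
from h import *
st()"
```

```text
t 7.2 pos [0.5112 0.2485 0.1838] yaw 9.57 z [-0.0043 -0.0009 -1.    ] F [ 0.1671  0.0864 -6.5271] M [-0.0788  0.0366 -0.0306] op 0.097 q [-0.5719  0.6885  0.0663  1.7995 -0.0709  0.6601 -0.2974]
```

Request:
play_rows(
  increments=[
    [0,0,0,-8,0,0,0],
    [0,0,0,-10,0,0,0],
    [0,0,0,-10,0,0,0],
    [0,0,0,-10,0,0,0],
    [0,0,0,-5,0,0,0],
    [0,0,0,0,0,0,0],
    [0,0,0,0,0,0,0],
    [0,0,0,0,0,0,0],
  ],
)

```text
clock: 8.2
tool_pos: [0.5111, 0.2484, 0.23]
eef_rot: [0.997, 0.083, -0.002, 0.0]
contact_force: [-0.2, 0.2, -5.4]
opening: 0.095
```

```bash
python3 -c "
from h import *
st()
for n in('scene','top'):
    im=r.snapshot(n)[:,:,::-1]
    st()
    cv2.imwrite('pics/%s2.png'%n,cv2.resize(im[140:260,130:290],None,fx=5,fy=5,interpolation=cv2.INTER_CUBIC))
"
```

```text
t 8.2 pos [0.5111 0.2484 0.23  ] yaw 9.57 z [-0.0043 -0.0009 -1.    ] F [-0.1944  0.2325 -5.3936] M [-0.1025  0.0113  0.0051] op 0.095 q [-0.578   0.6249  0.0761  1.7548 -0.066   0.7685 -0.3016]
t 8.25 pos [0.5111 0.2484 0.23  ] yaw 9.57 z [-0.0044 -0.0009 -1.    ] F [ 1.0606  0.6378 -6.9637] M [-0.1122  0.0728  0.0241] op 0.095 q [-0.578   0.625   0.0761  1.7549 -0.066   0.7685 -0.3016]
t 8.3 pos [0.5111 0.2484 0.23  ] yaw 9.57 z [-0.0044 -0.0009 -1.    ] F [ 0.1715  0.6341 -5.4934] M [-0.0251  0.0306 -0.0591] op 0.094 q [-0.578   0.625   0.0761  1.7548 -0.066   0.7685 -0.3016]
```

View pics/scene2.png

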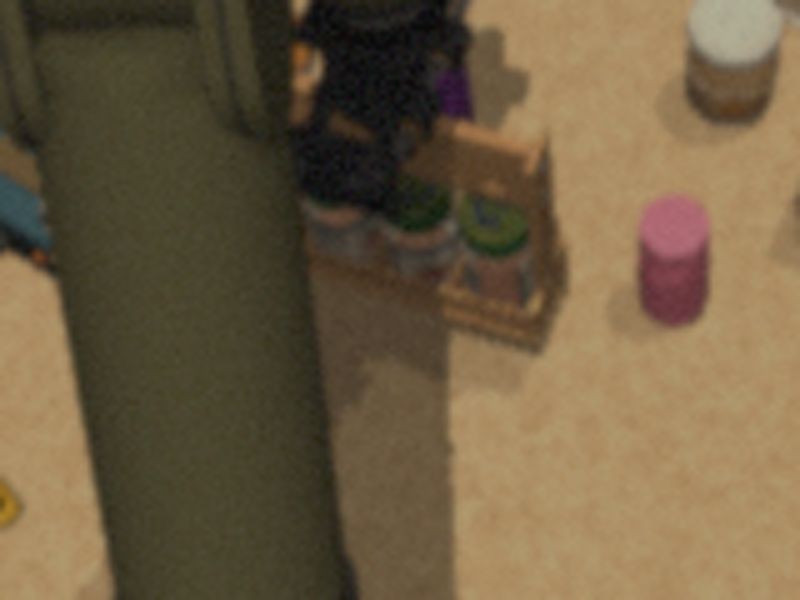

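```bash
python3 -c "
from h import *
F=[];M=[]
for i in range(16):
    r.snapshot('top'); s=r.get_state();F.append(s['contact_force']);M.append(s['moment'])
F=np.array(F);M=np.array(M);print(F.mean(0),F.std(0),M.mean(0),M.std(0)/4)
st()"
```

```text
[-0.1469 -0.0228 -5.5628] [0.4129 0.3955 0.6966] [-0.0669  0.0576 -0.0024] [0.0066 0.0075 0.0049]
t 9.1 pos [0.5113 0.2485 0.2304] yaw 9.57 z [-0.0037 -0.0005 -1.    ] F [-0.117  -0.044  -6.6598] M [-0.0424  0.1056  0.0115] op 0.095 q [-0.578   0.6245  0.0762  1.7545 -0.066   0.7686 -0.3016]
```

The moment about the caddy's x axis barely changed on lifting, at about −0.01 N·m. A full end jar would give ±0.17, so the full jar is in the middle and I need hole 3. The caddy hangs level in the grip and its weight is about 5.6–6 N. Now I raise it and carry it over.

Request:
play_rows(
  increments=[
    [0,0,0,-8,0,0,0],
    [0,0,0,-12,0,0,0],
    [0,0,0,-14,0,0,0],
    [0,0,0,-14,0,0,0],
    [0,0,0,-12,0,0,0],
    [0,0,0,-8,0,0,0],
    [0,0,0,-3,0,0,0],
    [0,0,0,0,0,0,0],
  ],
)

```text
clock: 10.1
tool_pos: [0.5119, 0.2486, 0.3077]
eef_rot: [0.997, 0.083, -0.001, -0.0]
contact_force: [-0.2, 0.0, -6.6]
opening: 0.092
```

```bash
python3 -c "
from h import *
st()
plan((.498,-.247,.305),16,24,0)"
```

```text
t 10.1 pos [0.5119 0.2486 0.3077] yaw 9.56 z [-0.0017  0.0006 -1.    ] F [-0.2067  0.0144 -6.5591] M [-0.0398  0.0177  0.0071] op 0.092 q [-0.5869  0.5339  0.0904  1.6559 -0.058   0.9555 -0.3086]
[[0, -4.0, 20.3, 0.1, -0.0, 0.0, -0.005], [0, -4.1, 20.2, 0.1, -0.0, 0.0, -0.005], [0, -4.2, 20.2, 0.1, -0.0, 0.0, -0.005], [0, -4.3, 20.2, 0.1, -0.0, 0.0, -0.005], [0, -4.4, 20.2, 0.1, -0.0, 0.0, -0.005], [0, -4.5, 20.2, 0.1, -0.0, 0.0, -0.005], [0, -4.6, 20.1, 0.1, -0.0, 0.0, -0.005], [0, -4.7, 20.1, 0.1, -0.0, 0.0, -0.005]]
[[0, -4.8, 20.1, 0.1, -0.0, 0.0, -0.005], [0, -4.8, 20.1, 0.1, -0.0, 0.0, -0.005], [0, -4.9, 20.1, 0.1, -0.0, 0.0, -0.005], [0, -5.0, 20.0, 0.1, -0.0, 0.0, -0.005], [0, -5.1, 20.0, 0.1, -0.0, 0.0, -0.005], [0, -5.2, 20.0, 0.1, -0.0, 0.0, -0.005], [0, -5.3, 20.0, 0.1, -0.0, 0.0, -0.005], [0, -5.4, 19.9, 0.1, -0.0, 0.0, -0.005]]
[[0, -5.5, 19.9, 0.1, -0.0, 0.0, -0.005], [0, -5.6, 19.9, 0.1, -0.0, 0.0, -0.005], [0, -5.7, 19.9, 0.1, -0.0, 0.0, -0.005], [0, -5.8, 19.8, 0.1, -0.0, 0.0, -0.005], [0, -5.9, 19.8, 0.1, -0.0, 0.0, -0.005], [0, -6.0, 19.8, 0.1, -0.0, 0.0, -0.005], [0, -6.1, 19.7, 0.1, -0.0, 0.0, -0.005], [0, -6.2, 19.7, 0.1, -0.0, 0.0, -0.005]]
```

Request:
play_rows(
  increments=[
    [0,-2,8,0,0,0,0],
    [0,-3,14,0,0,0,-0.005],
    [0,-4,18,0,0,0,-0.005],
    [0,-4,19,0,0,0,-0.005],
    [0,-4,19,0,0,0,-0.005],
    [0,-4,19,0,0,0,-0.005],
    [0,-4,19,0,0,0,-0.005],
    [0,-4,19,0,0,0,-0.005],
  ],
)

```text
clock: 11.1
tool_pos: [0.5054, 0.0964, 0.3065]
eef_rot: [0.995, 0.099, -0.003, 0.002]
contact_force: [0.4, 0.6, -5.3]
opening: 0.097
```

Request:
play_rows(
  increments=[
    [0,-4,19,0,0,0,-0.005],
    [0,-4,19,0,0,0,-0.005],
    [0,-4,19,0,0,0,-0.005],
    [0,-4,19,0,0,0,-0.005],
    [0,-4,16,0,0,0,-0.005],
    [0,-4,13,0,0,0,-0.005],
    [0,-4,10,0,0,0,-0.005],
    [0,-2,6,0,0,0,0],
  ],
)

```text
clock: 12.1
tool_pos: [0.4966, -0.0454, 0.3079]
eef_rot: [0.994, 0.111, -0.004, 0.004]
contact_force: [-0.1, 0.8, -6.0]
opening: 0.098
```

```bash
python3 -c "
from h import *
st()
plan((.498,-.247,.305),16,8,0)"
```

```text
t 12.1 pos [ 0.4966 -0.0454  0.3079] yaw 12.75 z [-0.0071 -0.0097 -0.9999] F [-0.0718  0.8269 -5.9936] M [ 0.0618  0.     -0.0063] op 0.098 q [-0.0644  0.435   0.0855  1.848  -0.0344  0.8672  0.2583]
[[0, -5.4, 24.6, 0.6, 0.001, 0.001, -0.007], [0, -5.6, 24.6, 0.6, 0.001, 0.001, -0.007], [0, -5.7, 24.5, 0.5, 0.001, 0.001, -0.007], [0, -5.9, 24.5, 0.5, 0.001, 0.001, -0.007], [0, -6.1, 24.5, 0.5, 0.001, 0.001, -0.007], [0, -6.3, 24.4, 0.5, 0.001, 0.001, -0.007], [0, -6.4, 24.4, 0.4, 0.001, 0.001, -0.007], [0, -6.6, 24.3, 0.4, 0.001, 0.001, -0.007]]
```

Request:
play_rows(
  increments=[
    [0,-3,12,0,0.002,0.002,-0.007],
    [0,-4,16,0,0.002,0.002,-0.007],
    [0,-4.5,18,0,0.001,0.001,-0.007],
    [0,-4.5,18,0,0.001,0.001,-0.007],
    [0,-4.5,18,0,0.001,0.001,-0.007],
    [0,-4.5,18,0,0.001,0.001,-0.007],
    [0,-4,16,0,0.001,0.001,-0.007],
    [0,-3,12,0,0,0,0],
  ],
)

```text
clock: 13.1
tool_pos: [0.497, -0.1764, 0.308]
eef_rot: [0.99, 0.142, -0.001, -0.006]
contact_force: [0.0, -0.5, -5.4]
opening: 0.096
```

```bash
python3 -c "
from h import *
st()
plan((.498,-.247,.27),16,8,0)"
```

```text
t 13.1 pos [ 0.497  -0.1764  0.308 ] yaw 16.37 z [-0.0029  0.0113 -0.9999] F [ 0.0107 -0.4817 -5.4197] M [-0.2784 -0.0653  0.0772] op 0.096 q [ 0.2202  0.4751  0.062   1.7686 -0.0489  0.9051  0.5916]
[[0, -2.4, 8.6, 4.7, -0.001, -0.0, 0.001], [0, -2.4, 8.6, 4.7, -0.001, -0.0, 0.001], [0, -2.4, 8.5, 4.7, -0.001, -0.0, 0.001], [0, -2.3, 8.5, 4.7, -0.001, -0.0, 0.001], [0, -2.3, 8.5, 4.7, -0.001, -0.0, 0.001], [0, -2.3, 8.5, 4.7, -0.001, -0.0, 0.001], [0, -2.3, 8.5, 4.7, -0.001, -0.0, 0.001], [0, -2.3, 8.5, 4.7, -0.001, -0.0, 0.001]]
```

Request:
play_rows(
  increments=[
    [0,-3,10,3,-0.002,0,0],
    [0,-3,11,5,-0.002,0,0],
    [0,-3,11,5,-0.002,0,0],
    [0,-3,10,5,-0.002,0,0],
    [0,-2.5,9,5,-0.002,0,0],
    [0,-1.5,6,4,0,0,0],
    [0,0,3,3,0,0,0],
    [0,0,0,0,0,0,0],
  ],
)

```text
clock: 14.1
tool_pos: [0.4985, -0.2443, 0.2747]
eef_rot: [0.99, 0.142, -0.0, 0.0]
contact_force: [0.8, 0.2, -5.0]
opening: 0.093
```

```bash
python3 -c "
from h import *
st()
for n in('scene','top'):
    im=r.snapshot(n)[:,:,::-1]
    st()
    cv2.imwrite('pics/%s3raw.png'%n,im)
    y,x=((170,280) if n=='scene' else (150,240))
    cv2.imwrite('pics/%s3.png'%n,cv2.resize(im[y:y+120,x:x+160],None,fx=5,fy=5,interpolation=cv2.INTER_CUBIC))
plan((.498,-.247,.2237),16,8,0)"
```

```text
t 14.1 pos [ 0.4985 -0.2443  0.2747] yaw 16.31 z [-0.0005 -0.0002 -1.    ] F [ 0.8455  0.2328 -5.004 ] M [-0.1003 -0.0036  0.027 ] op 0.093 q [ 0.3333  0.5498  0.0639  1.7428 -0.0439  0.8507  0.7014]
t 14.15 pos [ 0.4986 -0.2441  0.2748] yaw 16.33 z [-0.0002 -0.0003 -1.    ] F [-0.9176  0.4926 -4.5121] M [-0.0954 -0.0084  0.0139] op 0.095 q [ 0.333   0.5494  0.0638  1.7428 -0.0439  0.8508  0.7013]
t 14.2 pos [ 0.4986 -0.244   0.275 ] yaw 16.34 z [-0.     -0.0003 -1.    ] F [-0.1274  0.5015 -6.3193] M [-0.0279  0.0056 -0.0084] op 0.099 q [ 0.3328  0.5492  0.0637  1.7429 -0.0438  0.8509  0.7012]
[[0, -0.2, 0.3, 6.4, 0.0, 0.0, 0.001], [0, -0.2, 0.3, 6.4, 0.0, 0.0, 0.001], [0, -0.2, 0.3, 6.4, 0.0, 0.0, 0.001], [0, -0.2, 0.3, 6.4, 0.0, 0.0, 0.001], [0, -0.2, 0.3, 6.4, 0.0, 0.0, 0.001], [0, -0.2, 0.3, 6.4, 0.0, 0.0, 0.001], [0, -0.2, 0.3, 6.4, 0.0, 0.0, 0.001], [0, -0.2, 0.3, 6.4, 0.0, 0.0, 0.001]]
```

View pics/scene3.png

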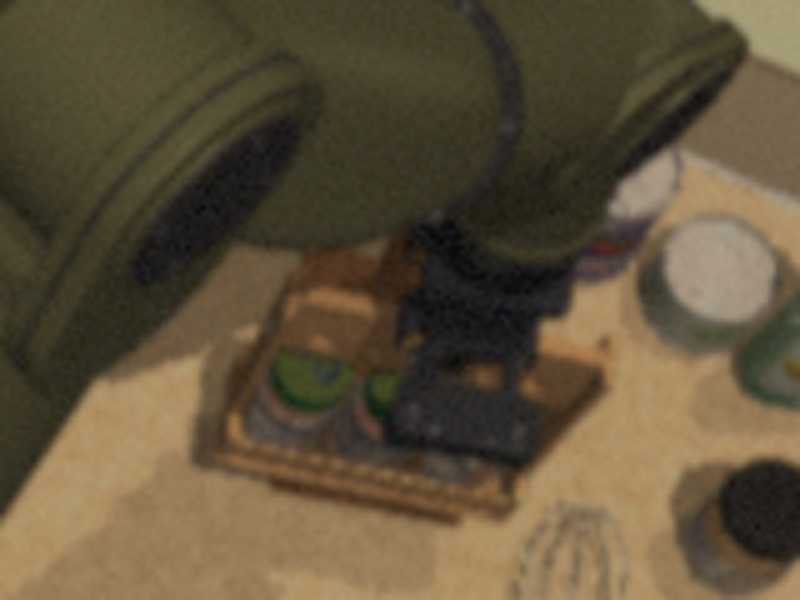

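View pics/top3.png

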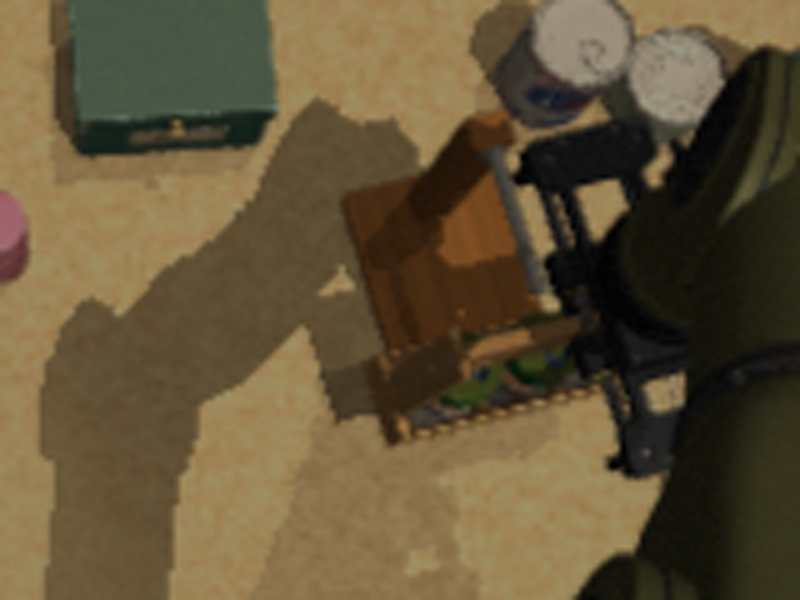

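Both pictures show the caddy level in the grip and the stand's peg clear ahead. In the top crop the peg tip is at (545,290). In the scene crop the board's top ends are at (310,290) and (608,350). I'll check where the caddy's centre is relative to the tool.

```bash
cat > mk.py <<'E'
from h import *
def mark(n,raw,out,x,y,w,h,k,pos,yaw):
    im=cv2.imread(raw)[y:y+h,x:x+w]; im=cv2.resize(im,None,fx=k,fy=k,interpolation=cv2.INTER_CUBIC)
    im=cv2.convertScaleAbs(im,alpha=1.5)
    a=np.radians(yaw);ex=np.array([np.cos(a),np.sin(a),0]);ey=np.array([-np.sin(a),np.cos(a),0])
    o=np.array(pos)-np.array([0,0,.1707])
    for X,Y,Z in((0,80,200),(0,-80,200),(0,86,200),(0,-86,200),(-29,86,0),(-29,-86,0)):
        u,v=proj(n,o+ex*X/1e3+ey*Y/1e3+np.array([0,0,Z/1e3]))
        print(n,(X,Y,Z),round((u-x+.5)*k-.5),round((v-y+.5)*k-.5))
        cv2.drawMarker(im,(int((u-x+.5)*k),int((v-y+.5)*k)),(255,0,255),cv2.MARKER_CROSS,9,1)
    for P in((.534,-.2365,.205),(.627,-.2102,.205)):
        u,v=proj(n,np.array(P));cv2.drawMarker(im,(int((u-x+.5)*k),int((v-y+.5)*k)),(255,255,0),cv2.MARKER_CROSS,9,1)
    cv2.imwrite(out,im)
E
python3 -c "
from mk import *
p=(.4986,-.244,.275)
mark('scene','pics/scene3raw.png','pics/m_s3.png',315,210,95,75,8,p,16.33)
mark('top','pics/top3raw.png','pics/m_t3.png',305,165,80,75,8,p,16.33)"
```

```text
scene (0, 80, 200) 197 151
scene (0, -80, 200) 693 244
scene (0, 86, 200) 179 147
scene (0, -86, 200) 712 248
scene (-29, 86, 0) 93 431
scene (-29, -86, 0) 563 523
top (0, 80, 200) 229 447
top (0, -80, 200) 655 336
top (0, 86, 200) 213 452
top (0, -86, 200) 671 332
top (-29, 86, 0) 131 596
top (-29, -86, 0) 519 494
```

View pics/m_s3.png

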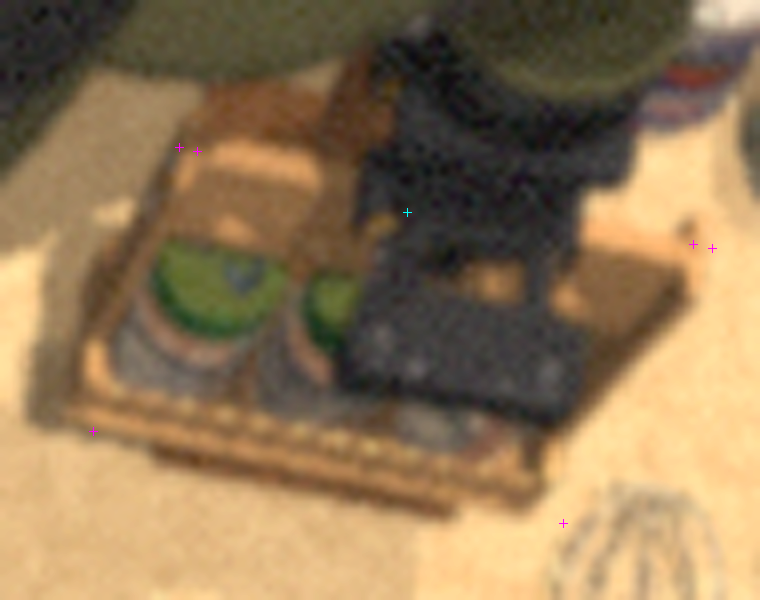

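View pics/m_t3.png

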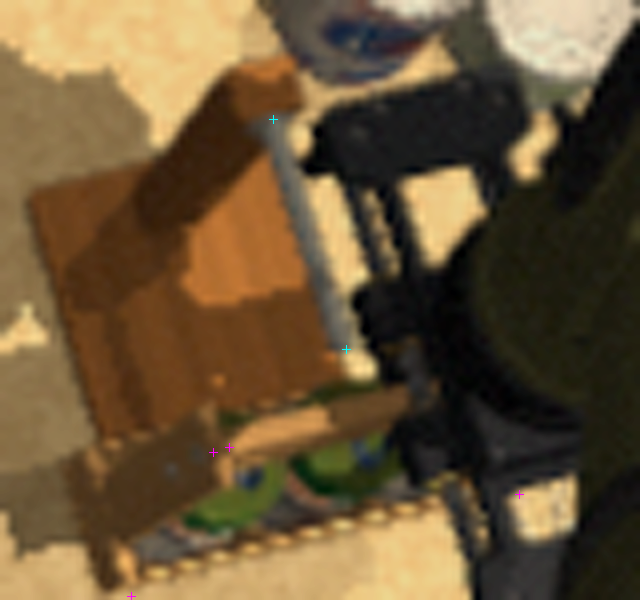

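Run:
```python
from h import *
def line(n,f,x0,x1,y0,y1,thr):
    im=cv2.imread(f).astype(float); b,g,rr=im[...,0],im[...,1],im[...,2]
    W=np.clip(thr-(rr-b),0,None)  # greyness
    P=[]
    for y in range(y0,y1):
        w=W[y,x0:x1]
        print(y,[int(q) for q in w]) if 0 else None
        if w.sum()>0: P.append((y,(w*np.arange(x0,x1)).sum()/w.sum(),w.sum()))
    return np.array(P)
# top: peg from (339,179.5) to (347.3,207.8)
for n,f,(x0,x1,y0,y1) in(("top","pics/top0.png",(334,352,178,212)),("scene","pics/scene0.png",(362,374,203,242))):
    P=line(n,f,x0,x1,y0,y1,28); print(n);print(np.round(P,2).tolist())
```

```text
top
[[179.0, 339.64, 11.0], [180.0, 338.37, 46.0], [181.0, 337.62, 63.0], [182.0, 338.27, 44.0], [183.0, 339.03, 30.0], [184.0, 339.56, 27.0], [185.0, 339.68, 34.0], [186.0, 340.33, 21.0], [187.0, 340.42, 26.0], [188.0, 340.55, 33.0], [189.0, 341.35, 23.0], [190.0, 341.46, 24.0], [191.0, 341.68, 34.0], [192.0, 342.23, 22.0], [193.0, 342.42, 26.0], [194.0, 342.64, 33.0], [195.0, 343.21, 19.0], [196.0, 343.43, 23.0], [197.0, 343.66, 32.0], [198.0, 344.28, 18.0], [199.0, 344.44, 25.0], [200.0, 344.63, 30.0], [201.0, 345.24, 17.0], [202.0, 345.41, 22.0], [203.0, 345.74, 34.0], [204.0, 345.86, 28.0], [205.0, 346.43, 23.0], [206.0, 346.68, 34.0], [207.0, 346.86, 29.0], [208.0, 347.3, 20.0]]
scene
[[206.0, 368.4, 42.0], [207.0, 368.67, 79.0], [208.0, 369.12, 59.0], [209.0, 368.77, 48.0], [210.0, 368.58, 45.0], [211.0, 368.08, 39.0], [212.0, 368.08, 37.0], [213.0, 367.92, 37.0], [214.0, 367.34, 35.0], [215.0, 367.89, 27.0], [216.0, 367.78, 23.0], [217.0, 367.62, 24.0], [218.0, 367.29, 21.0], [219.0, 367.19, 21.0], [220.0, 366.96, 27.0], [221.0, 366.85, 27.0], [222.0, 366.92, 24.0], [223.0, 366.81, 26.0], [224.0, 366.66, 29.0], [225.0, 366.62, 24.0], [226.0, 366.41, 27.0], [227.0, 366.75, 20.0], [228.0, 366.91, 23.0], [229.0, 366.53, 17.0], [230.0, 366.43, 14.0], [231.0, 366.43, 14.0], [232.0, 366.27, 15.0], [233.0, 366.18, 17.0], [234.0, 366.0, 16.0], [235.0, 366.0, 12.0], [236.0, 366.0, 6.0]]
```

Run:
```python
from h import *
a=np.radians(16);sx=np.array([np.cos(a),np.sin(a)]);sy=np.array([-np.sin(a),np.cos(a)])
# peg lines
L={"top":[(185.,339.68),(186,340.33),(187,340.42),(188,340.55),(189,341.35),(190,341.46),(191,341.68),(192,342.23),(193,342.42),(194,342.64),(195,343.21),(196,343.43),(197,343.66),(198,344.28),(199,344.44),(200,344.63),(201,345.24),(202,345.41),(203,345.74),(204,345.86),(205,346.43),(206,346.68),(207,346.86)],
"scene":[(216,367.78),(217,367.62),(218,367.29),(219,367.19),(220,366.96),(221,366.85),(222,366.92),(223,366.81),(224,366.66),(225,366.62),(226,366.41),(227,366.75),(228,366.91),(229,366.53),(230,366.43),(231,366.43),(232,366.27),(233,366.18),(234,366.0),(235,366)]}
for n,l in L.items():
    X=np.array([onz(n,u,v,.205)[:2] for v,u in l]); k=np.polyfit(X[:,0],X[:,1],1)
    print(n,"peg angle",np.degrees(np.arctan(k[0])),"y at x=.58:",np.polyval(k,.58),"lat(sy)",(X@sy).mean(), "ends",X[0],X[-1])
b=np.radians(9.6);cy=np.array([-np.sin(b),np.cos(b)])
for n,(x0,x1,y0,y1) in(("top",(165,225,200,230)),("scene",(185,245,170,205))):
    im=cv2.imread(f"pics/{n}0.png").astype(int);m=np.zeros(im.shape[:2],np.uint8)
    c=im[y0:y1,x0:x1]; m[y0:y1,x0:x1]=((c[...,1]-c[...,2]>6)&(c[...,1]-c[...,0]>15))
    N,_,S,ce=cv2.connectedComponentsWithStats(m)
    for i in range(1,N):
        if S[i,4]>20:
            X=onz(n,*ce[i],.11); print(n,"lid",S[i].tolist(),ce[i],X[:2],"along",X[:2]@cy)
print("tcp at grip along",np.array([.5127,.2494])@cy)
```

```text
top peg angle 16.306616479746683 y at x=.58: -0.22160741157327676 lat(sy) -0.37293138213165 ends [ 0.6086 -0.2128] [ 0.5377 -0.2335]
scene peg angle 18.554953970827516 y at x=.58: -0.22261904736194757 lat(sy) -0.37454146284940515 ends [ 0.5941 -0.2188] [ 0.5378 -0.2368]
scene lid [193, 183, 13, 7, 46] [199.0217 186.1304] [0.4883 0.2898] along 0.20434850938401689
scene lid [208, 187, 13, 7, 45] [214.4444 190.6444] [0.4973 0.2389] along 0.15265655084222404
scene lid [227, 194, 9, 5, 21] [231.5714 196.6667] [0.5042 0.1812] along 0.09459477902119248
tcp at grip along 0.16040507520403832
```

Run:
```python
from h import *
b=np.radians(9.6);cy=np.array([-np.sin(b),np.cos(b)])
for n,(x0,x1,y0,y1) in(("top",(165,225,205,230)),("scene",(185,245,170,205))):
    im=cv2.imread(f"pics/{n}0.png")
    h=cv2.cvtColor(im,cv2.COLOR_BGR2HSV);m=np.zeros(im.shape[:2],np.uint8)
    c=h[y0:y1,x0:x1]; m[y0:y1,x0:x1]=((c[...,0]>=27)&(c[...,0]<80)&(c[...,1]>90))
    print(n); print("\n".join("".join(".#"[v] for v in row) for row in m[y0:y1,x0:x1]))
```

```text
top
............................................................
............................................................
............................................................
............................................................
............................................................
............................................................
............................................................
............................................................
..................................................####......
..........................................#..###.#####......
.................................##.###...##......####......
..........................#####.##..###...###....#####......
....................###...#####.....###....###..#####.......
....................###...#####...#####....###.#####........
...........#####....###....###########......#.#####.........
...........############....###########......................
............##########.......########.......................
.............########............##........................
[... 1869 characters left out ...]
#.#.....##......####.........
.......................................#####.######.........
.......................................############.........
........................................###########.........
.........................................#######............
...........................................####.#...........
............................................................
............................................................
............................................................
............................................................
............................................................
............................................................
```

```bash
python3 -c "
from mk import *
p=(.5127,.2494,.1707)
mark('scene','pics/scene0.png','pics/m_s0.png',175,155,80,65,8,p,9.6)
mark('top','pics/top0.png','pics/m_t0.png',155,185,80,60,8,p,9.6)"
```

```text
scene (0, 80, 200) 97 76
scene (0, -80, 200) 497 194
scene (0, 86, 200) 82 71
scene (0, -86, 200) 513 199
scene (-29, 86, 0) 121 370
scene (-29, -86, 0) 509 489
top (0, 80, 200) 105 234
top (0, -80, 200) 510 179
top (0, 86, 200) 89 236
top (0, -86, 200) 525 177
top (-29, 86, 0) 196 378
top (-29, -86, 0) 570 327
```

View pics/m_s0.png

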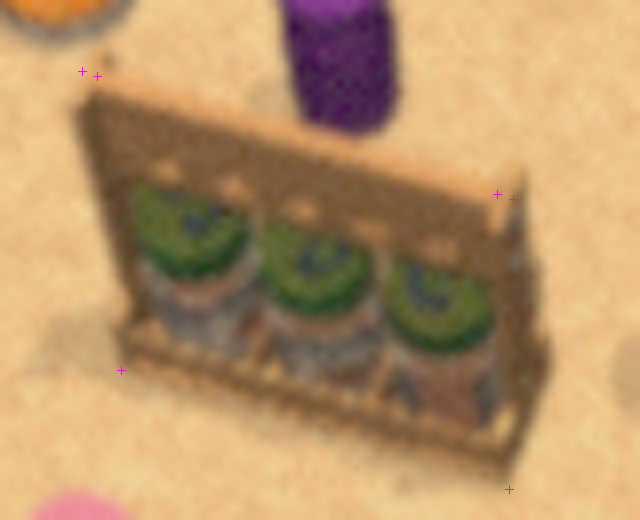

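View pics/m_t0.png

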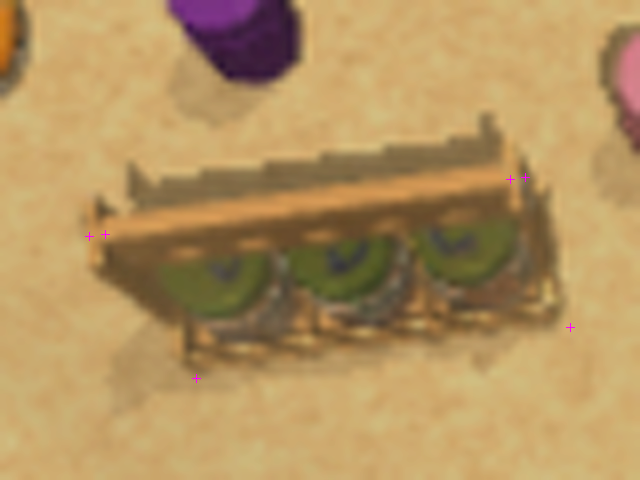

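```bash
python3 -c "
from mk import *
p=(.4986,-.244,.275)
mark('scene','pics/scene3raw.png','pics/z1.png',318,220,40,50,12,p,16.33)
mark('scene','pics/scene3raw.png','pics/z2.png',365,230,45,50,12,p,16.33)
a=cv2.imread('pics/z1.png');b=cv2.imread('pics/z2.png')
cv2.imwrite('pics/z.png',cv2.resize(np.hstack([a,b]),(800,470)))
"
```

```text
scene (0, 80, 200) 260 107
scene (0, -80, 200) 1004 247
scene (0, 86, 200) 233 101
scene (0, -86, 200) 1032 252
scene (-29, 86, 0) 104 527
scene (-29, -86, 0) 809 665
scene (0, 80, 200) -304 -13
scene (0, -80, 200) 440 127
scene (0, 86, 200) -331 -19
scene (0, -86, 200) 468 132
scene (-29, 86, 0) -460 407
scene (-29, -86, 0) 245 545
```

View pics/z.png

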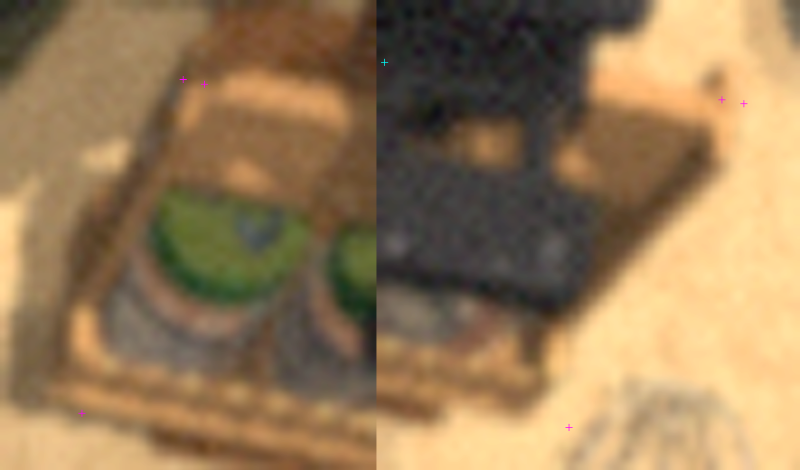

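The tool-to-caddy relation holds. There may be about 1.5° of roll from the carry, which puts hole 3 about on the tool axis laterally. The peg axis is y = −0.2221 + 0.292·(x − 0.58) at z = 0.205. I'll lower to hole height, lined up with it.

Request:
play_rows(
  increments=[
    [0,-0.3,0.5,5,0,0,0],
    [0,-0.3,0.5,8,0,0,0],
    [0,0,0.5,9,0,0,0],
    [0,0,0,9,0,0,0],
    [0,0,0,7,0,0,0],
    [0,0,0,4,0,0,0],
    [0,0,0,1,0,0,0],
    [0,0,0,0,0,0,0],
  ],
)

```text
clock: 15.2
tool_pos: [0.4988, -0.2448, 0.2288]
eef_rot: [0.99, 0.143, 0.0, -0.0]
contact_force: [-0.3, -0.4, -5.9]
opening: 0.095
```

```bash
python3 -c "
from h import *
st()
plan((.4985,-.2459,.2237),16.3,4,0)"
```

```text
t 15.2 pos [ 0.4988 -0.2448  0.2288] yaw 16.43 z [ 0.0001  0.0003 -1.    ] F [-0.287  -0.3977 -5.8899] M [-0.1251  0.0399  0.0098] op 0.095 q [ 0.3398  0.6084  0.0553  1.7968 -0.0474  0.7377  0.707 ]
[[0, -0.2, 0.3, 1.3, -0.0, -0.0, 0.001], [0, -0.2, 0.3, 1.3, -0.0, -0.0, 0.001], [0, -0.2, 0.3, 1.3, -0.0, -0.0, 0.001], [0, -0.2, 0.3, 1.3, -0.0, -0.0, 0.001], [0, 0, 0, 0, 0, 0, 0], [0, 0, 0, 0, 0, 0, 0], [0, 0, 0, 0, 0, 0, 0], [0, 0, 0, 0, 0, 0, 0]]
```

Request:
play_rows(
  increments=[
    [0,0,0.5,2,0,0,0.001],
    [0,0,0.5,2,0,0,0.001],
    [0,0,0.2,1,0,0,0],
    [0,1,0,0,0,0,0],
    [0,3,0,0,0,0,0],
    [0,4,0,0,0,0,0],
    [0,3,0,0,0,0,0],
    [0,0,0,0,0,0,0],
  ],
)

```text
clock: 16.2
tool_pos: [0.5114, -0.2427, 0.2242]
eef_rot: [0.99, 0.142, 0.001, 0.0]
contact_force: [0.2, -0.3, -6.1]
opening: 0.096
```

```bash
python3 -c "
from mk import *
st()
for n in('scene','top'):
    cv2.imwrite('pics/%s4raw.png'%n,r.snapshot(n)[:,:,::-1])
s=r.get_state();p=s['tool_pos'];print('peg y here',-.2221+.2924*(p[0]-.58))
mark('scene','pics/scene4raw.png','pics/m_s4.png',315,205,95,75,8,p,16.33)
mark('top','pics/top4raw.png','pics/m_t4.png',300,160,90,75,8,p,16.33)"
```

```text
t 16.2 pos [ 0.5114 -0.2427  0.2242] yaw 16.32 z [ 0.002  -0.0002 -1.    ] F [ 0.2083 -0.272  -6.0757] M [-0.0919  0.0603 -0.0593] op 0.096 q [ 0.3282  0.6266  0.0565  1.773  -0.0498  0.7413  0.6955]
peg y here -0.24227662271922176
scene (0, 80, 200) 188 218
scene (0, -80, 200) 665 308
scene (0, 86, 200) 170 215
scene (0, -86, 200) 683 312
scene (-29, 86, 0) 88 486
scene (-29, -86, 0) 543 575
top (0, 80, 200) 235 477
top (0, -80, 200) 641 371
top (0, 86, 200) 220 481
top (0, -86, 200) 656 367
top (-29, 86, 0) 146 621
top (-29, -86, 0) 518 523
```

View pics/m_s4.png

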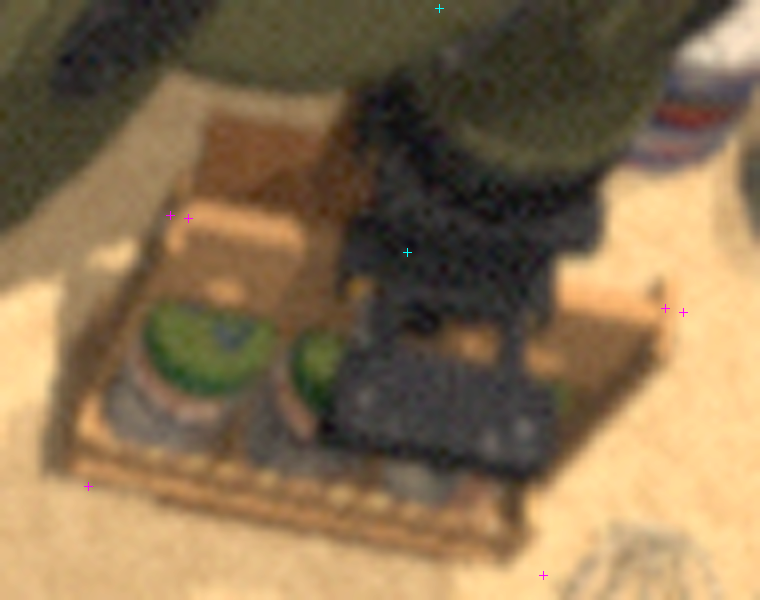

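View pics/m_t4.png

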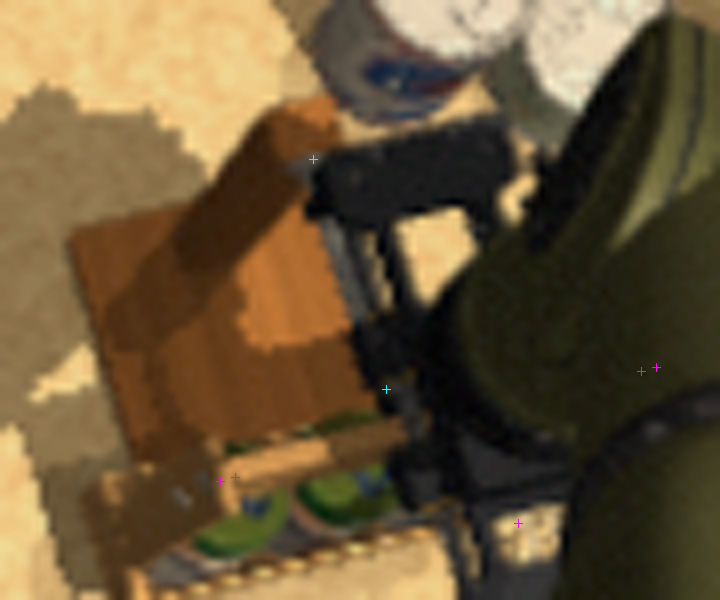

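The peg tip sits just ahead of the board's middle. The bright spots under the board are the lit lower rims of the holes: (228,290) is hole 5, (475,345) hole 2 and (548,355) hole 1. I'll measure these to get the lateral offset of hole 3.

```bash
cat > sp.py <<'E'
from h import *
def spots(n,f,pos,yaw,holes,show=True):
    im=cv2.imread(f).astype(float); R=im[...,2]
    a=np.radians(yaw);ex=np.array([np.cos(a),np.sin(a),0]);ey=np.array([-np.sin(a),np.cos(a),0])
    o=np.array(pos)-np.array([0,0,.1707])
    for h in holes:
        y=(h-3)*.028
        u,v=proj(n,o-ex*.002+ey*y+np.array([0,0,.1445]))
        u2,v2=proj(n,o-ex*.002+ey*(y+.001)+np.array([0,0,.1445]))
        iu,iv=int(round(u)),int(round(v)); p=R[iv-5:iv+4,iu-4:iu+5]
        w=np.clip(p-np.percentile(p,75),0,None)
        # restrict near the peak
        gy,gx=np.mgrid[iv-5:iv+4,iu-4:iu+5]
        print(n,h,"pred",round(u,2),round(v,2),"mm/px dir",round(u2-u,2),round(v2-v,2)); print(p.astype(int)) if show else 0
E
python3 -c "
from sp import *
spots('scene','pics/scene0.png',(.5127,.2494,.1707),9.6,(1,2,3,4,5))
spots('scene','pics/scene4raw.png',(.5114,-.2427,.2242),16.33,(1,2,5))"
```

```text
scene 1 pred 229.95 185.84 mm/px dir -0.31 -0.09
[[ 82  78  84  82  83  81  87  87  89]
 [ 81  79  81  81  78  82  84  81  85]
 [ 80  77  76  77  77  82  79  80  80]
 [ 80  78  84  85  86  82  83  81  77]
 [ 81  86  94 101  95  99  82  80  77]
 [ 74  81  97 103 102  99  85  79  80]
 [ 58  69  80  90  90  92  79  74  82]
 [ 47  54  58  68  70  71  72  75  77]
 [ 48  45  56  53  56  55  59  65  66]]
scene 2 pred 221.39 183.29 mm/px dir -0.3 -0.09
[[ 82  81  81  80  81  84  84  86  92]
 [ 81  81  81  80  80  84  80  81  83]
 [ 81  79  79  80  80  80  84  81  80]
 [ 80  80  78  82  80  83  80  82  81]
 [ 80  84  91  93  89  90  83  80  78]
 [ 76  81  97 106 105 103  92  82  83]
 [ 65  74  83  96 101 102  91  84  79]
 [ 51  56  66  73  85  92  85  79  76]
 [ 43  45  52  53  69  86  84  70  67]]
scene 3 pred 212.88 180.75 mm/px dir -0.3 -0.09
[[ 82  84  83  83  82  82  85  85  85]
 [ 82  84  84  82  81  83  82  82  82]
 [ 84  80  77  81  82  84  84  84  82]
 [ 82  81  86  89  88  83  78  79  81]
 [ 79  87  99 105 104  90  81  80  81]
 [ 80  89  97 110 116  96  80  79  80]
 [ 70  71  85  95
[... 1402 characters left out ...]
  30  29  32  32  36  35]
 [ 33  32  33  28  30  35  33  27  33]
 [ 38  50  48  47  47  54  48  39  32]
 [ 51  65  71  76  75  72  68  49  37]
 [ 60  75  86 103 102  88  76  58  42]
 [ 66  74  84 107 105  95  85  57  40]
 [ 61  61  72  87  90  90  80  50  41]
 [ 48  52  58  58  65  68  63  48  43]]
scene 5 pred 343.72 241.52 mm/px dir -0.36 -0.07
[[ 95  97  96  96  91  95  93  91  93]
 [ 91  91  92  94  92  94  94  93  96]
 [ 94  95  98 101  99  92  91  95  93]
 [ 99 113 120 119 112  96  86  93  92]
 [ 98 115 125 131 123 104  88  88  91]
 [ 79  94 110 115 113 100  89  90  90]
 [ 66  72  80  80  84  80  84  87  87]
 [ 61  61  55  66  64  67  67  72  74]
 [ 71  61  56  58  56  52  55  61  62]]
```

Relative to the standing caddy, the spots show about 2° of roll (+y end up) and hole 3 within about 1 mm of the line. I'll take out the roll and advance slowly.

Request:
play_rows(
  increments=[
    [0,0,0,0,-0.015,0,0],
    [0,0,0,0.2,-0.015,0,0],
    [0,2,0,0,0,0.001,0],
    [0,3,0,0,0,0.001,0],
    [0,4,0,0,0,0,0],
    [0,4,0,0,0,0,0],
    [0,3,0,0,0,0,0],
    [0,0,0,0,0,0,0],
  ],
)

```text
clock: 17.3
tool_pos: [0.5275, -0.2377, 0.224]
eef_rot: [0.99, 0.142, 0.004, 0.016]
contact_force: [0.3, 0.1, -5.8]
opening: 0.094
```

```bash
cat > pg.py <<'E'
from h import *
st(); p=r.get_state()['tool_pos']
print("peg y",-.2221+.2924*(p[0]-.58),"err lat mm",(p[1]+.2221-.2924*(p[0]-.58))*960,"along mm",(p[0]-.58)/.96*1000)
E
python3 pg.py
```

```text
t 17.3 pos [ 0.5275 -0.2377  0.224 ] yaw 16.32 z [ 0.0126 -0.03   -0.9995] F [ 0.3072  0.0902 -5.7504] M [-0.0382  0.1346  0.0464] op 0.094 q [ 0.2835  0.6347  0.0783  1.7581 -0.0337  0.7285  0.6557]
peg y -0.23746529995830554 err lat mm -0.259894084277309 along mm -54.738443193917924
```

Request:
play_rows(
  increments=[
    [0,1.5,0,0,0,0,0],
    [0,2,0,0,0,0,0],
    [0,2,0,0,0,0,0],
    [0,2,0,0,0,0,0],
    [0,2,0,0,0,0,0],
    [0,0,0,0,0,0,0],
    [0,0,0,0,0,0,0],
    [0,0,0,0,0,0,0],
  ],
)

```text
clock: 18.3
tool_pos: [0.5368, -0.2358, 0.224]
eef_rot: [0.99, 0.141, 0.004, 0.016]
contact_force: [-0.2, -0.5, -5.8]
opening: 0.1
```

```bash
python3 pg.py; python3 -c "
from mk import *
for n in('scene','top'):
    cv2.imwrite('pics/%s5raw.png'%n,r.snapshot(n)[:,:,::-1])
st();p=r.get_state()['tool_pos']
mark('scene','pics/scene5raw.png','pics/m_s5.png',315,200,95,75,8,p,16.33)
mark('top','pics/top5raw.png','pics/m_t5.png',300,155,90,75,8,p,16.33)"
```

```text
t 18.3 pos [ 0.5368 -0.2358  0.224 ] yaw 16.26 z [ 0.0123 -0.031  -0.9994] F [-0.203  -0.5332 -5.7736] M [-0.1383 -0.0123 -0.0026] op 0.1 q [ 0.2735  0.6445  0.0807  1.7348 -0.0344  0.7423  0.6464]
peg y -0.23472391297879963 err lat mm -1.0392730781238342 along mm -44.972330208332046
t 18.4 pos [ 0.5368 -0.2358  0.224 ] yaw 16.26 z [ 0.0123 -0.031  -0.9994] F [ 0.9487 -0.9468 -5.6635] M [-0.1063  0.0644 -0.0207] op 0.095 q [ 0.2735  0.6445  0.0807  1.7347 -0.0344  0.7423  0.6464]
scene (0, 80, 200) 200 187
scene (0, -80, 200) 672 276
scene (0, 86, 200) 182 184
scene (0, -86, 200) 690 279
scene (-29, 86, 0) 100 461
scene (-29, -86, 0) 550 548
top (0, 80, 200) 215 448
top (0, -80, 200) 619 344
top (0, 86, 200) 200 452
top (0, -86, 200) 634 340
top (-29, 86, 0) 129 602
top (-29, -86, 0) 500 505
```

View pics/m_s5.png

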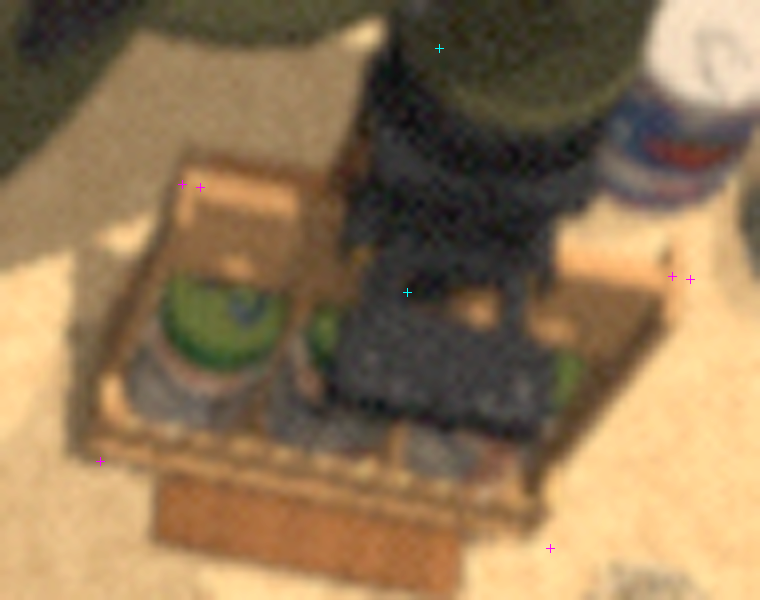

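View pics/m_t5.png

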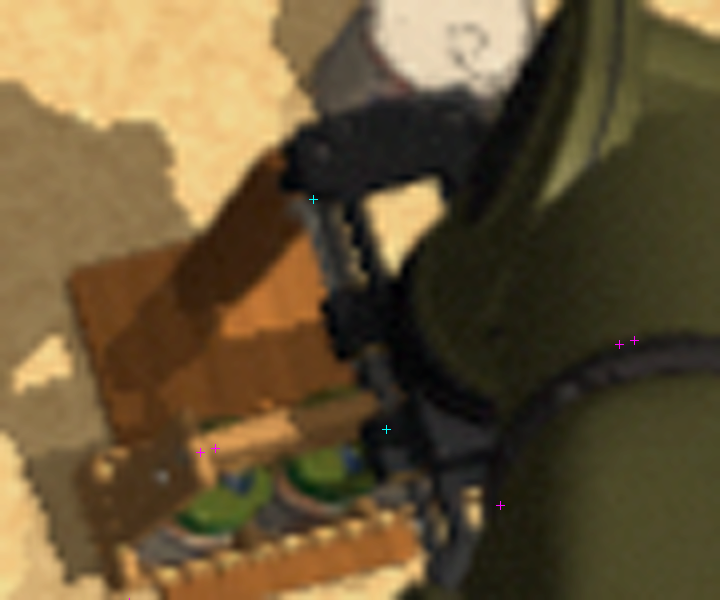

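No contact force, though by the geometry the board face is already past the peg tip. So the peg is in the hole, and I continue.

Request:
play_rows(
  increments=[
    [0,2,-0.4,0,0,0,0],
    [0,3,-0.4,0,0,0,0],
    [0,3,0,0,0,0,0],
    [0,3,0,0,0,0,0],
    [0,3,0,0,0,0,0],
    [0,1,0,0,0,0,0],
    [0,0,0,0,0,0,0],
    [0,0,0,0,0,0,0],
  ],
)

```text
clock: 19.4
tool_pos: [0.5518, -0.2314, 0.224]
eef_rot: [0.99, 0.141, 0.004, 0.017]
contact_force: [-0.1, -0.5, -6.0]
opening: 0.098
```

```bash
python3 pg.py
```

```text
t 19.4 pos [ 0.5518 -0.2314  0.224 ] yaw 16.23 z [ 0.012  -0.0322 -0.9994] F [-0.1428 -0.4552 -6.0226] M [-0.2907  0.0659  0.0643] op 0.098 q [ 0.2565  0.66    0.0839  1.6981 -0.0357  0.7639  0.6311]
peg y -0.23034116588669884 err lat mm -1.0066573699779964 along mm -29.358918600015894
```

Request:
play_rows(
  increments=[
    [0,2,-0.5,0,0,0,0.001],
    [0,3,-0.5,0,0,0,0],
    [0,4,0,0,0,0,0],
    [0,4,0,0,0,0,0],
    [0,4,0,0,0,0,0],
    [0,3,0,0,0,0,0],
    [0,1,0,0,0,0,0],
    [0,0,0,0,0,0,0],
  ],
)

```text
clock: 20.4
tool_pos: [0.5728, -0.2252, 0.224]
eef_rot: [0.99, 0.14, 0.003, 0.018]
contact_force: [0.4, -1.8, -5.0]
opening: 0.097
```

```bash
python3 pg.py; python3 -c "
from mk import *
F=[];M=[]
for i in range(3):
  for n in('scene','top'):
    cv2.imwrite('pics/%s6raw.png'%n,r.snapshot(n)[:,:,::-1]);s=r.get_state();F.append(s['contact_force']);M.append(s['moment'])
print(np.mean(F,0),np.mean(M,0))
p=r.get_state()['tool_pos']
mark('scene','pics/scene6raw.png','pics/m_s6.png',315,195,95,75,8,p,16.33)
mark('top','pics/top6raw.png','pics/m_t6.png',300,155,90,75,8,p,16.33)"
```

```text
t 20.4 pos [ 0.5728 -0.2252  0.224 ] yaw 16.13 z [ 0.0116 -0.0337 -0.9994] F [ 0.3963 -1.8246 -4.9685] M [-0.4117  0.0277  0.0448] op 0.097 q [ 0.2343  0.6825  0.0884  1.6448 -0.0378  0.7955  0.61  ]
peg y -0.2242059014858383 err lat mm -0.9820217764866407 along mm -7.502214025586809
[ 0.4763 -2.02   -6.1195] [-0.4586 -0.0013 -0.0057]
scene (0, 80, 200) 214 129
scene (0, -80, 200) 681 215
scene (0, 86, 200) 197 126
scene (0, -86, 200) 699 219
scene (-29, 86, 0) 113 410
scene (-29, -86, 0) 559 496
top (0, 80, 200) 185 354
top (0, -80, 200) 586 251
top (0, 86, 200) 170 358
top (0, -86, 200) 601 248
top (-29, 86, 0) 104 520
top (-29, -86, 0) 473 425
```

View pics/m_s6.png

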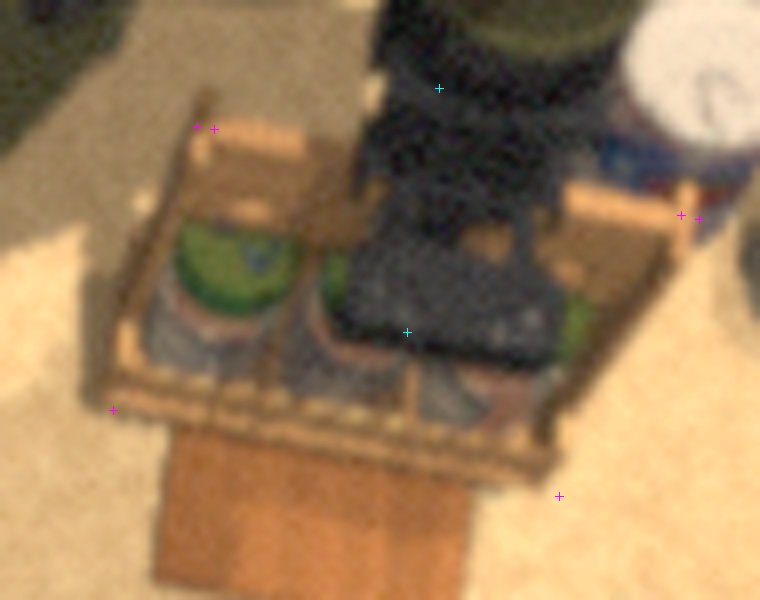

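View pics/m_t6.png

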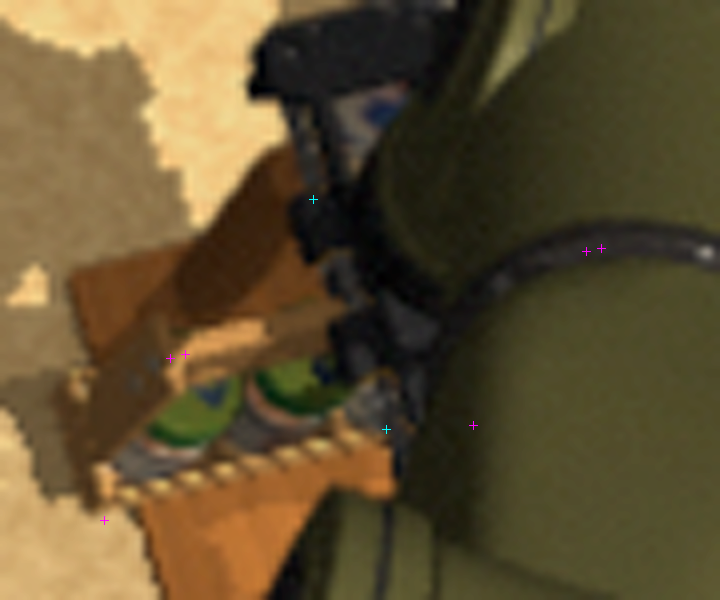

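A side force of −2 N in y has built up: the peg presses the hole's −y wall, so the hole sits about 3 mm too far toward +y. I'll shift −y (tool +y) and recheck.

Request:
play_rows(
  increments=[
    [0,0,1,0,0,0,0],
    [0,0,1,0,0,0,0],
    [0,0,1,0,0,0,0],
    [0,0,0,0,0,0,0],
    [0,0,0,0,0,0,0],
    [0,0,0,0,0,0,0],
    [0,0,0,0,0,0,0],
    [0,0,0,0,0,0,0],
  ],
)

```text
clock: 21.7
tool_pos: [0.5736, -0.2255, 0.2238]
eef_rot: [0.99, 0.141, 0.003, 0.015]
contact_force: [-0.4, 0.5, -6.4]
opening: 0.099
```

```bash
python3 pg.py; python3 -c "
from mk import *
F=[];M=[]
for i in range(6):
    r.snapshot('top');s=r.get_state();F.append(s['contact_force']);M.append(s['moment'])
print(np.mean(F,0),np.mean(M,0))"
```

```text
t 21.7 pos [ 0.5736 -0.2255  0.2238] yaw 16.22 z [ 0.0107 -0.0297 -0.9995] F [-0.3793  0.4564 -6.3848] M [-0.052   0.0717  0.02  ] op 0.099 q [ 0.2382  0.6845  0.0852  1.6399 -0.04    0.8003  0.6144]
peg y -0.223981552951424 err lat mm -1.4711188347602229 along mm -6.702978765617841
[ 0.1543 -0.1635 -5.6345] [-0.0027  0.0883  0.008 ]
```

Request:
play_rows(
  increments=[
    [0,1,0.8,0,0,0,0],
    [0,1.5,0.8,0,0,0,0],
    [0,1.5,0.5,0,0,0,0],
    [0,1,0,0,0,0,0],
    [0,0.5,0,0,0,0,0],
    [0,0,0,0,0,0,0],
    [0,0,0,0,0,0,0],
    [0,0,0,0,0,0,0],
  ],
)

```text
clock: 23.0
tool_pos: [0.5799, -0.226, 0.2238]
eef_rot: [0.99, 0.141, 0.003, 0.015]
contact_force: [0.7, 0.0, -5.4]
opening: 0.096
```

```bash
python3 pg.py; python3 -c "
from mk import *
F=[];M=[]
for i in range(6):
    r.snapshot('top');s=r.get_state();F.append(s['contact_force']);M.append(s['moment'])
print(np.mean(F,0),np.mean(M,0))"
```

```text
t 23.0 pos [ 0.5799 -0.226   0.2238] yaw 16.22 z [ 0.0106 -0.0297 -0.9995] F [ 0.7394  0.043  -5.448 ] M [-0.0163  0.0771 -0.0041] op 0.096 q [ 0.2362  0.6925  0.0857  1.6206 -0.0406  0.8117  0.6125]
peg y -0.22213658542897158 err lat mm -3.7078848100001265 along mm -0.13033454803491423
[-0.1759  0.0954 -5.6754] [-0.0253  0.0397  0.0245]
```

The hole is free on the peg at mid-peg. Now I lower until the weight transfers.

Request:
play_rows(
  increments=[
    [0,0,0,0.8,0,0,0],
    [0,0,0,0.8,0,0,0],
    [0,0,0,0.8,0,0,0],
    [0,0,0,0.8,0,0,0],
    [0,0,0,0.5,0,0,0],
    [0,0,0,0,0,0,0],
    [0,0,0,0,0,0,0],
    [0,0,0,0,0,0,0],
  ],
)

```text
clock: 24.3
tool_pos: [0.58, -0.2261, 0.2202]
eef_rot: [0.99, 0.141, 0.003, 0.015]
contact_force: [-0.3, -0.0, -5.1]
opening: 0.097
```

```bash
python3 pg.py
```

```text
t 24.3 pos [ 0.58   -0.2261  0.2202] yaw 16.22 z [ 0.0109 -0.0297 -0.9995] F [-0.3073 -0.0158 -5.1422] M [-0.0017  0.1423  0.0032] op 0.097 q [ 0.2367  0.697   0.0851  1.6242 -0.0409  0.8034  0.6127]
peg y -0.22210363090185276 err lat mm -3.869425357393702 along mm -0.012934984370642038
```

Request:
play_rows(
  increments=[
    [0,0,0,0.8,0,0,0],
    [0,0,0,0.8,0,0,0],
    [0,0,0,0.6,0,0,0],
    [0,0,0,0,0,0,0],
    [0,0,0,0,0,0,0],
    [0,0,0,0,0,0,0],
    [0,0,0,0,0,0,0],
    [0,0,0,0,0,0,0],
  ],
)

```text
clock: 25.3
tool_pos: [0.58, -0.2262, 0.22]
eef_rot: [0.99, 0.141, 0.004, 0.016]
contact_force: [-2.2, 0.9, 0.8]
opening: 0.096
```

```bash
python3 pg.py
```

```text
t 25.3 pos [ 0.58   -0.2262  0.22  ] yaw 16.21 z [ 0.0121 -0.0299 -0.9995] F [-2.1779  0.925   0.8147] M [ 0.178   0.5879 -0.0367] op 0.096 q [ 0.237   0.6968  0.0849  1.6253 -0.041   0.8013  0.6128]
peg y -0.22208893265215376 err lat mm -3.950997242486671 along mm 0.03942711128528583
```

The weight moved onto the peg after about 3.7 mm of drop, against 3.5 expected, which confirms the hole. I'll slacken the grip first, then open.

Request:
play_rows(
  increments=[
    [0,0,0,0,0,0,0],
    [0,0,0,0,0,0,0],
    [0,0,0,0,0,0,0],
    [0,0,0,0,0,0,0],
    [0,0,0,0,0,0,0],
    [0,0,0,0,0,0,0],
    [0,0,0,0,0,0,0],
    [0,0,0,0,0,0,0],
  ],
  grip_force=3,
)

```text
clock: 26.3
tool_pos: [0.5803, -0.2263, 0.22]
eef_rot: [0.99, 0.141, 0.004, 0.016]
contact_force: [-2.0, 0.6, 1.0]
opening: 0.101
```

```bash
python3 pg.py
```

```text
t 26.3 pos [ 0.5803 -0.2263  0.22  ] yaw 16.21 z [ 0.0125 -0.0301 -0.9995] F [-1.9924  0.5589  0.9552] M [ 0.1938  0.4549 -0.0379] op 0.101 q [ 0.237   0.697   0.0849  1.625  -0.041   0.8009  0.6128]
peg y -0.22201174389794975 err lat mm -4.131534057997184 along mm 0.31440984827521096
```

Request:
play_rows(
  increments=[
    [0.12,0,0,0,0,0,0],
    [0.14,0,0,0,0,0,0],
    [0.16,0,0,0,0,0,0],
    [0.2,0,0,0,0,0,0],
    [0.25,0,0,0,0,0,0],
    [0.3,0,0,0,0,0,0],
    [0.35,0,0,0,0,0,0],
    [0.35,0,0,0,0,0,0],
  ],
)

```text
clock: 27.3
tool_pos: [0.5824, -0.2272, 0.2206]
eef_rot: [0.99, 0.141, 0.006, 0.017]
contact_force: [-0.2, 0.6, -0.0]
opening: 0.349
```

```bash
python3 pg.py; python3 -c "
from mk import *
for n in('scene','top'):
    cv2.imwrite('pics/%s7raw.png'%n,r.snapshot(n)[:,:,::-1])
p=r.get_state()['tool_pos']
mark('scene','pics/scene7raw.png','pics/m_s7.png',315,195,95,75,8,p,16.33)"
```

```text
t 27.3 pos [ 0.5824 -0.2272  0.2206] yaw 16.21 z [ 0.0172 -0.032  -0.9993] F [-0.2477  0.5971 -0.049 ] M [-0.0294  0.083   0.0638] op 0.349 q [ 0.2371  0.6972  0.0852  1.6225 -0.0408  0.7982  0.6127]
peg y -0.22140446178970954 err lat mm -5.58027871219787 along mm 2.4778350514792726
scene (0, 80, 200) 229 113
scene (0, -80, 200) 694 199
scene (0, 86, 200) 212 110
scene (0, -86, 200) 712 203
scene (-29, 86, 0) 127 395
scene (-29, -86, 0) 572 481
```

View pics/m_s7.png

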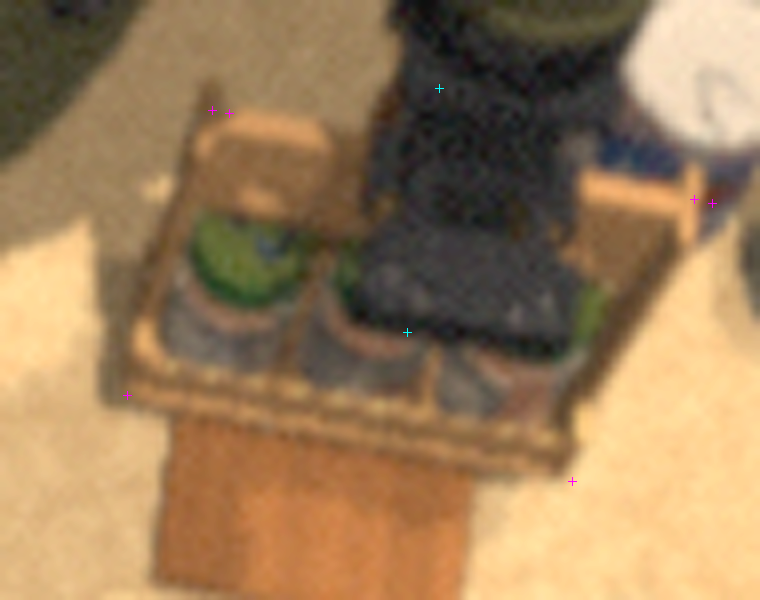

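Released, with zero force, and the caddy hangs on the peg. Now I retreat straight up.

Request:
play_rows(
  increments=[
    [0.4,0,0,-3,0,0,0],
    [0.4,0,0,-6,0,0,0],
    [0.4,0,0,-10,0,0,0],
    [0.4,0,0,-12,0,0,0],
    [0.4,0,0,-15,0,0,0],
    [0.4,0,0,-18,0,0,0],
    [0.4,0,0,-18,0,0,0],
    [0.4,0,0,-15,0,0,0],
  ],
)

```text
clock: 28.4
tool_pos: [0.5807, -0.224, 0.3251]
eef_rot: [0.99, 0.141, 0.007, 0.017]
contact_force: [0.5, 0.5, -0.6]
opening: 0.401
```

Request:
play_rows(
  increments=[
    [0.4,-15,0,-10,0,0,0],
    [0.4,-25,0,-5,0,0,0],
    [0.4,-30,-5,0,0,0,0],
    [0.4,-30,-15,0,0,0,0],
    [0.4,-20,-30,0,0,0,0],
    [0.4,-10,-30,0,0,0,0],
    [0.4,0,-25,0,0,0,0],
    [0.4,0,0,0,0,0,0],
  ],
)

```text
clock: 29.4
tool_pos: [0.4135, -0.1613, 0.3399]
eef_rot: [0.99, 0.137, 0.008, 0.019]
contact_force: [0.4, -0.4, -0.3]
opening: 0.399
```

```bash
python3 pg.py; python3 -c "
from mk import *
for n in('scene','top'):
    im=r.snapshot(n)[:,:,::-1]
    cv2.imwrite('pics/%s8raw.png'%n,im)
p=(.582,-.226,.2202)
mark('scene','pics/scene8raw.png','pics/m_s8.png',315,190,95,75,8,p,16.33)
mark('top','pics/top8raw.png','pics/m_t8.png',300,155,90,75,8,p,16.33)"
```

```text
t 29.4 pos [ 0.4135 -0.1613  0.3399] yaw 15.81 z [ 0.0213 -0.0363 -0.9991] F [ 0.38   -0.3701 -0.2703] M [-0.0215  0.0589 -0.05  ] op 0.399 q [0.1735 0.2983 0.098  1.9681 0.0008 0.8464 0.5418]
peg y -0.270776464111875 err lat mm 105.13166079743795 along mm -173.40851613042562
scene (0, 80, 200) 225 153
scene (0, -80, 200) 690 239
scene (0, 86, 200) 208 150
scene (0, -86, 200) 708 242
scene (-29, 86, 0) 124 435
scene (-29, -86, 0) 568 520
top (0, 80, 200) 185 333
top (0, -80, 200) 584 231
top (0, 86, 200) 170 337
top (0, -86, 200) 599 227
top (-29, 86, 0) 105 501
top (-29, -86, 0) 472 406
```

View pics/m_s8.png

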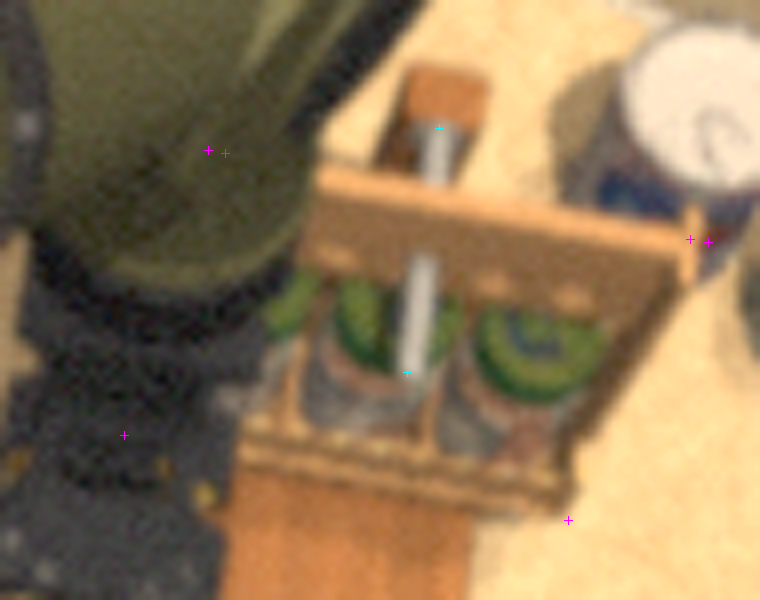

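View pics/m_t8.png

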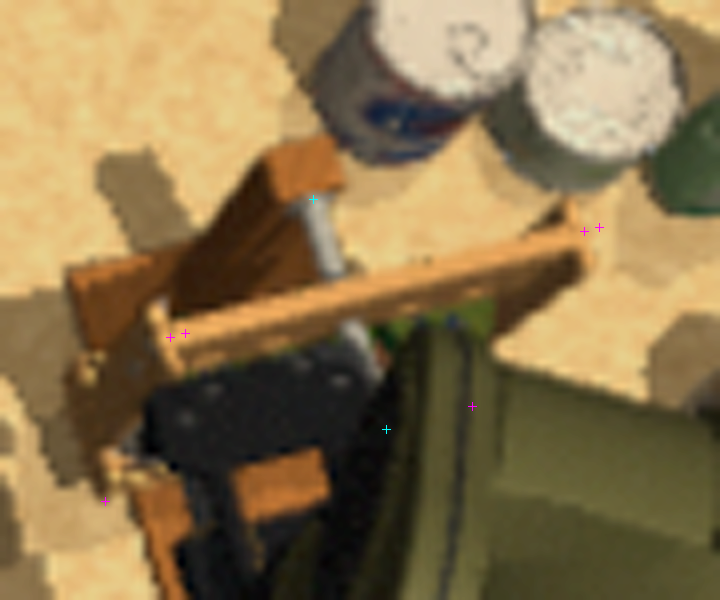

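The peg goes through hole 3, with holes 1 and 2 visible at (572,297) and (490,280) to its right. The board looks level. I'll move the arm away and check the level and that it is at rest.

Request:
play_rows(
  increments=[
    [0.4,0,-15,-5,0,0,0],
    [0.4,0,-30,-5,0,0,0],
    [0.4,0,-40,0,0,0,0],
    [0.4,0,-40,0,0,0,0],
    [0.4,0,-40,0,0,0,0],
    [0.4,0,-30,0,0,0,0],
    [0.4,0,-15,0,0,0,0],
    [0.4,0,0,0,0,0,0],
  ],
)

```text
clock: 30.5
tool_pos: [0.3586, 0.0449, 0.3429]
eef_rot: [0.991, 0.133, 0.011, 0.021]
contact_force: [0.1, 0.1, 1.0]
opening: 0.397
```

```bash
python3 -c "
from mk import *
st()
I={}
for k in range(8):
  for n in('scene','top'):
    I[n,k]=r.snapshot(n)[:,:,::-1].copy()
for n in('scene','top'):
    print(n,'maxdiff', [int((cv2.absdiff(cv2.GaussianBlur(I[n,k],(5,5),0),cv2.GaussianBlur(I[n,0],(5,5),0))[190:290,310:410]).max()) for k in (2,4,7)])
    cv2.imwrite('pics/%s9raw.png'%n,I[n,7]); cv2.imwrite('pics/%s9b.png'%n,cv2.convertScaleAbs(I[n,7],alpha=1.5))
p=(.582,-.226,.2202)
mark('scene','pics/scene9raw.png','pics/m_s9.png',315,190,95,75,8,p,16.33)
"
```

```text
t 30.5 pos [0.3586 0.0449 0.3429] yaw 15.28 z [ 0.0268 -0.0385 -0.9989] F [0.0734 0.132  0.9859] M [-0.0539  0.0811  0.0118] op 0.397 q [-0.2849  0.1742 -0.0097  2.1391  0.0637  0.8148 -0.0715]
scene maxdiff [4, 5, 3]
top maxdiff [2, 2, 3]
scene (0, 80, 200) 225 153
scene (0, -80, 200) 690 239
scene (0, 86, 200) 208 150
scene (0, -86, 200) 708 242
scene (-29, 86, 0) 124 435
scene (-29, -86, 0) 568 520
```

View pics/m_s9.png

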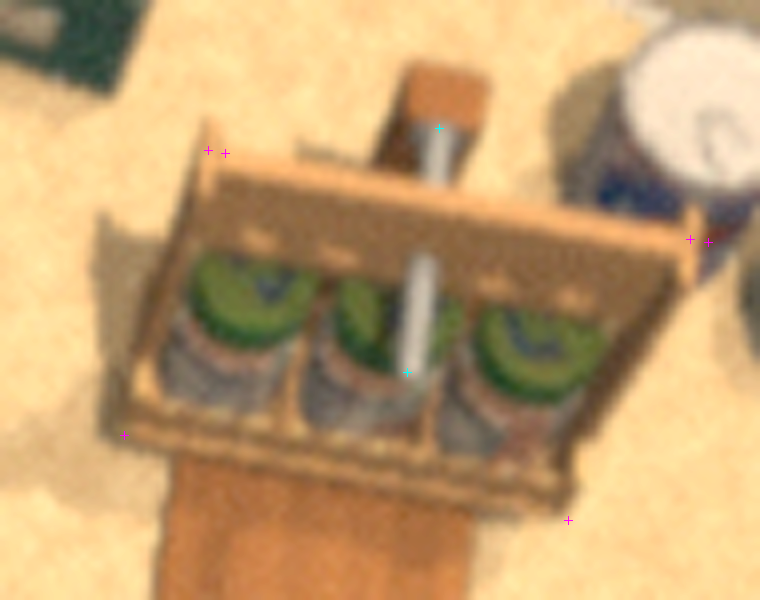

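View pics/scene9b.png

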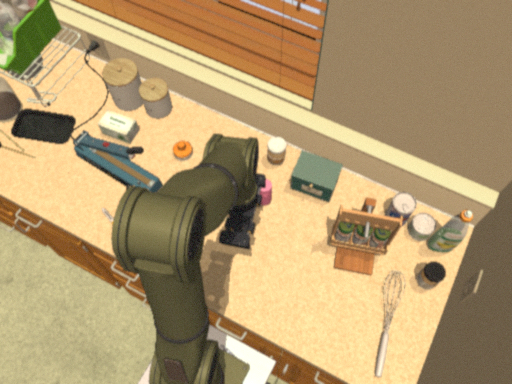

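View pics/top9b.png

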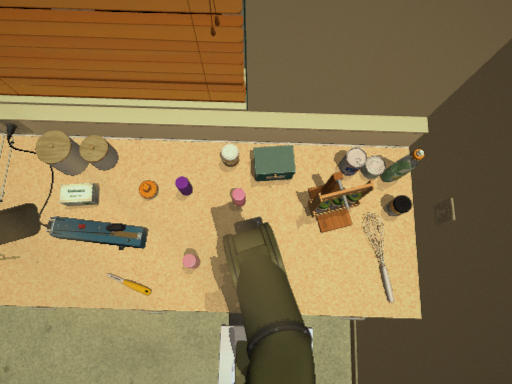

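The row of holes slopes 0.188 in the image against 0.185 predicted for level. The caddy is not moving, all three jars are in place, and the bystanders are where they were.

```bash
python3 -c "
from h import *
print(r.finish_job())"
```

```text
the job is handed in; nothing more can be done
None
```

The caddy is hanging on the peg through hole 3, the middle one, at about the middle of the peg. I handed the job in at about 31 s of the 72 s allowed.

- **Choosing the hole:** I gripped the board, lifted it and weighed it. The side moment was about zero, where a full end jar would have given about ±0.17 N·m, so the full jar is in the middle pocket.
- **Final checks:**
    - The peg sits between holes 2 and 4, and the row of holes is level to well under 1°.
    - Nothing moved over 16 successive pictures.
    - All three jars are in their pockets, and the bystanders look where they started.
    - The arm is clear and reads about zero force.
- **What disagreed along the way:**
    - The caddy rolled about 2° in the grip during the carry, and I corrected that.
    - My camera estimate of the peg line was about 3 mm off sideways. It showed up as roughly 2 N of side contact while threading the peg, and I moved over before lowering.

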